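# Probe a perished rubber buffer and sort it

## Task

Take the sprung-pin tester out of its stand, press it squarely on the middle of the rubber buffer with about 12 N until its collar sits flush on the rubber, and read from the orange tell-tale how far the pin sank into the soft skin. Put the tester back upright in its stand, then stand the buffer in the red tray if the pin sank more than 7 mm, or in the black tray if it sank less. Press nothing else with the pin, and leave the other things alone.

Things in the scene. Friction and masses are not known exactly. Their poses are not given: they have to be found in the camera images.
- tester_grip (a point): centre of the blue ribbed square grip (26 x 26 mm, 46 mm tall) of the sprung-pin tester, 82 mm above the underside of its collar. The tester is 110 mm tall, 180 g; its z axis points up along it and its x and y axes are square to the grip's flats. Below the grip is a 25 mm round barrel with a scale and the tell-tale on its -x side, which reaches 18 mm from the axis, at most 37 mm above the collar's underside; keep the fingers off it
- tester_foot (a point): centre of the flat underside of the tester's steel collar (32 mm diameter, 7 mm thick), on the tester's axis. The 6 mm pin sticks out 15 mm below it; its spring pushes back with 2 N at first and 0.35 N more for each mm that it is pushed in
- pin: the tester's sprung steel pin, 6 mm thick; its origin lies at the centre of the collar's underside when the pin is fully out, and rises with the pin
- telltale (a joint): orange tell-tale on the tester's scale, m: 0 at the start; the pin pushes it up as the pin is pushed into the tester and it stays at the highest point reached. With the collar flush on the rubber the pin has sunk 0.015 minus this value below the buffer's top
- buffer: round black rubber buffer, 50 mm diameter, 60 mm tall, 250 g, standing loose on its 4 mm steel base plate; origin at the centre of its underside, z up. In the middle of its top is a soft skin, 20 mm across, that gives way to less than 1.5 N until the pin meets sound rubber 2 to 12 mm down; the ring round it is firm, and the whole rubber squashes by about 0.1 mm per N
- buffer_top (a point): centre of the buffer's top face, 60 mm above its underside
- buffer_centre (a point): centre of the buffer, 30 mm above its underside; it can be gripped across its 50 mm diameter anywhere on its height, best high up so that the fingers stay above a tray's rim
- stand_seat (a point): centre of the ledge on which the tester's collar rests in its aluminium stand, 20 mm above the bench. The stand is a fixed block, 68 x 68 mm, 32 mm tall, axes square to its sides; the round recess over the ledge is 38 mm across and 12 mm deep, with a 15 mm hole for the pin under it
- red_bay (a point): centre of the inner floor (3 mm above the bench) of the fixed red tray, 120 mm along its x and 130 mm along its y, rim 24 mm above the bench: for perished buffers
- black_bay (a point): centre of the larger bay's floor (2 mm above the bench) of the fixed black tray, for sound buffers. The tray is 110 mm along its x and 160 mm along its y, rim 22 mm above the bench; a low divider leaves this bay 106 mm along x and 87 mm along y
- sanitizer_bottle: white bottle, 61 mm across, 196 mm tall; origin at the centre of its underside; a bystander
- marker: black marker lying down, 135 mm long, 17 mm thick; a bystander
- tape_roll: roll of black tape, 66 mm across, 19 mm tall; a bystander
- relay: clear relay on a black base, 34 x 28 x 48 mm; a bystander
There are look-alikes about, which are no part of the job. Leave any purple look-alike of the buffer alone.

How it is judged:
By the outcome, as a careful person would: the job done as asked, in the order asked, and still so for the second after the job is handed in, with the robot touching nothing.
It also fails if it takes over 59 s, if anything falls off the work surface, if the arm or the gripper's body presses on something with over 40 N, if the wrist force passes 120 N, or if a joint passes its speed limit or range.

## Robot

A 6-joint arm with a two-finger parallel gripper is mounted at the origin on the work surface; the furniture and walls round the work are solid. World frame = base frame: x ahead of the robot, y to its left, z up, the work surface at z = 0. Lengths are in mm, angles in rad, forces in N, time in s.
With the tool pointing down it reaches from about 350 to 875 mm from the base axis. Payload 4.2 kg.
Tool frame: the origin (TCP) lies midway between the tips of the shut fingers; the grasp point (between the pads) lies 19 mm behind it; z points along the fingers, y is the line along which they close (so a half turn about z gives the same grasp; the last joint's range is limited). The gripper opens to 85 mm and grips with 20 to 120 N. Pads are 22 mm wide; open, the fingers measure 114 mm over their backs; the gripper's body (76 mm by 85 mm) begins 54 mm behind the grasp point. The pads swing forward as they close: fully open they stand 13 mm farther back than shut.
Start: joints at [0.259, 0.385, 0.008, 0, -1.194, -0.259], TCP at [624.979, 0.025, 196.112] pointing down, gripper open.
Joint ranges: [-3.14, 3.14], [-1.21, 2.06], [-1.07, 1.41], [-3.16, 2.05], [-2.99, -0.16], [-3.1, 3.1]. Speed limits (rad/s): [2.79, 2.79, 3.14, 3.14, 3.14, 3.14].

## Interface

Orientations are given as a unit quaternion [x, y, z, w].
In Python, from bench import sensors, get_image, camera_params, job_done gives the robot as it stands.
- The arm moves only by the tool servo_tool, never from a script. Its argument "motion" is a list of rows, each an object with "travel": the shift along the tool's x, y, z as a fraction of full scale, a list of three; "rot": the turn, a rotation vector about the tool's x, y, z as a fraction of full scale, a list of three; "hand": the opening, from 0 (shut) to 1 (fully open). In form: [{"travel": [x, y, z], "rot": [wx, wy, wz], "hand": hand}, ...]. A call has 1 to 10 rows; each row shifts and turns the commanded pose from where the row before left it, along the tool's axes as they then stand; what a row does not reach is not made up. Full scale, the value 1, is 25 cm for a shift and 360 degrees for a turn. A row lasts 1/12 s, in which the tool goes at most 41.7 mm and 7.16 degrees, less where a joint would pass 70% of its speed; a pose out of reach is approached as far as the arm can. A call with a number of a shift or a turn outside -1 to 1 is refused whole. A call with a gripper value outside its range is refused whole. The fingers move at their own pace and stop on an object; the grip force is fixed at half the most. Time passes only in rows, so rows that do not move let the fingers close. It gives the time, the measured TCP pose, the force, the opening and the grip force at its end, in the units of the state.
- sensors.read_state(): the state, without advancing time (a new reading comes with each control period).
- get_image(name): name is "scene" or "side" or "wrist"; returns (picture, depth): 420x560x3 uint8, red, green, blue; 420x560 float32, mm along the optical axis (not along the pixel's ray), 0 where there is no reading.
- camera_params(name): a dict with "camera_matrix" (3x3 intrinsics, pixels), "dist" ([k1, k2, p1, p2, k3] as OpenCV has them; the pictures are not rectified), "R" (3x3) and "t" (3): a world point X has camera coordinates R X + t; the wrist camera has in their place "mount" (4x4, takes a point from camera to tool coordinates, whose origin is the TCP and whose axes are the flange's). Camera axes: x right, y down, z forward; pixel columns grow to the right and rows downward; lengths in mm; the calibration is good to about 2 mm. A picture is of the moment at which its call begins: read the wrist's pose just before it. camera_params takes no time and is no camera call.
- job_done(): hands the job in; it is judged then, once.
The state is a dict: "clock": time; "joints": joint angles; "joint_vel": joint speeds; "joint_efforts": joint torques, N m; "position": TCP position; "ee_rot": TCP orientation; "contact_force": force on the tool from outside, world axes, zero at the start; "wrist_torque": the same for the moment, N m; "gripper_width": finger opening in mm; "grasp_force": force on a finger pad.
Only numpy, scipy, OpenCV 4.12 (cv2) and the standard library are available. Lean on these libraries where they do the work, as an engineer would, in place of code of your own. Each camera call takes 0.05 s, during which the arm holds its last target. There are 200 camera calls.

## Working session

There is one attempt and no reset: what is moved stays moved. The work goes in short steps, Python scripts to look and compute and a tool call to move; the robot and the scene stay as the last step left them, time stands still between calls to the robot, and variables do not carry over. Pictures are saved under pics/ and viewed, at most 10 in all, crops included, and the job is handed in when it is done.

Besides the shell and the picture viewer there is one more tool, called by a JSON object that holds its "op" and its "data", one argument or row to a line. servo_tool: Moves the arm, as the interface text tells. Its arguments: {"type":"object","properties":{"motion":{"type":"array"}},"required":["motion"]}

```bash
mkdir -p pics
cat > h.py <<'E'
import numpy as np, cv2
from bench import sensors, get_image, camera_params, job_done
from scipy.spatial.transform import Rotation as Ro
def cam(n,st=None):
    p=camera_params(n)
    if n=='wrist':
        st=st or sensors.read_state(); T=np.eye(4); T[:3,:3]=Ro.from_quat(st['ee_rot']).as_matrix(); T[:3,3]=st['position']
        M=T@np.array(p['mount']); R=M[:3,:3].T; t=-R@M[:3,3]
    else: R=np.array(p['R']); t=np.array(p['t']).ravel()
    return np.array(p['camera_matrix']),np.array(p['dist'],float),R,t
def shot(n,f):
    st=sensors.read_state(); c=cam(n,st); im,d=get_image(n)
    cv2.imwrite('pics/'+f+'.png',im[:,:,::-1]); np.savez('pics/'+f+'.npz',im=im,d=d,K=c[0],D=c[1],R=c[2],t=c[3])
    return im,d,c
def load(f):
    z=np.load('pics/'+f+'.npz'); return z['im'],z['d'],(z['K'],z['D'],z['R'],z['t'])
def rays(uv,c):
    n=cv2.undistortPoints(np.array(uv,float).reshape(-1,1,2),c[0],c[1])[:,0]
    return np.c_[n,np.ones(len(n))]
def atz(uv,z,c):
    r=rays(uv,c)@c[2]; o=-c[2].T@c[3]; return o+r*((z-o[2])/r[:,2])[:,None]
def cloud(d,c):
    v,u=np.mgrid[:d.shape[0],:d.shape[1]]
    r=rays(np.c_[u.ravel(),v.ravel()],c)*d.ravel()[:,None]
    return ((r-c[3])@c[2]).reshape(*d.shape,3)
def proj(X,c):
    return cv2.projectPoints(np.array(X,float).reshape(-1,1,3),cv2.Rodrigues(c[2])[0],c[3],c[0],c[1])[0][:,0]
E
python3 - <<'E'
from h import *
print(sensors.read_state())
a=shot('scene','s1')[0]; b=shot('side','d1')[0]; shot('wrist','w1')
E
```

```text
{'clock': 0.0, 'joints': array([ 2.58557347e-01,  3.85562106e-01,  6.62867113e-03, -5.23235272e-04,
       -1.19399187e+00, -2.58567095e-01]), 'joint_vel': array([ 0.0003438 , -0.00038232,  0.00012713, -0.00048338, -0.00095168,
       -0.00027066]), 'joint_efforts': array([-9.55001960e-04, -3.92286408e+01,  1.88399577e+01,  4.18616563e+00,
       -4.72148502e-03,  8.27910434e-07]), 'position': array([ 6.24339306e+02, -3.22560991e-03,  1.95015831e+02]), 'ee_rot': array([-0.70703466,  0.70717805,  0.00074542, -0.00079789]), 'contact_force': array([ 0.51713465, -0.44457186, -0.19200483]), 'wrist_torque': array([0.00733172, 0.01194522, 0.01727366]), 'grasp_force': 0.0, 'gripper_width': 85.84413073098042}
```

View pics/s1.png

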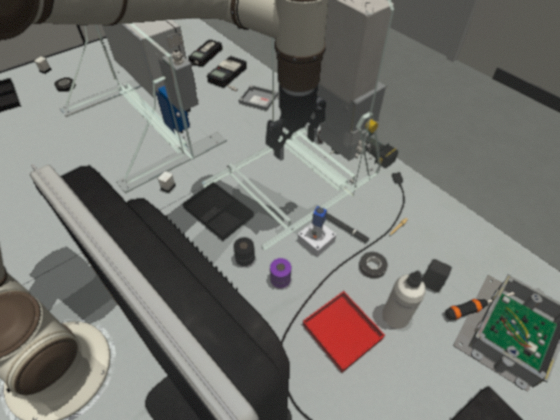

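View pics/d1.png

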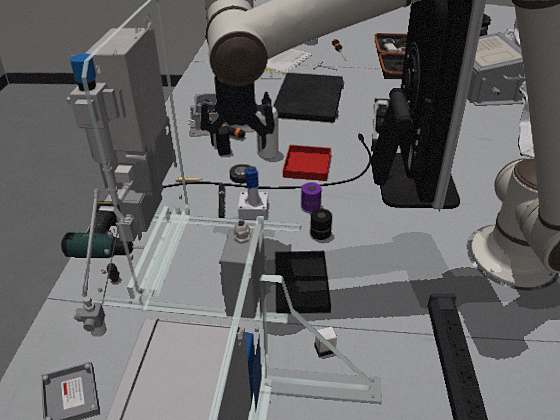

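The scene picture shows the tester at (319,217) in its stand (318,237), the buffer at (244,250), the purple look-alike at (281,272), the red tray at (343,330) and the black tray at (217,208). There is a frame of rails close behind the stand.

Run:
```python
from h import *
for f,pts in (('s1',dict(buf=(244,243),purp=(281,265),grip=(319,210),gripmid=(319,217),stand=(310,237),stand2=(325,240),red=(343,332),blk=(217,208),blkfloor=(225,215),rail=(265,246),rail2=(235,172),bottle=(412,282),marker=(347,228),post=(290,225))),
 ('d1',dict(buf=(320,212),purp=(311,188),grip=(251,172),stand=(253,204),red=(307,163),blk=(303,280),rail=(297,227),rail2=(220,217),bin=(240,232)))):
    im,d,c=load(f); C=cloud(d,c)
    for k,(u,v) in pts.items(): print(f,k,C[v,u].round(0))
    z=C[...,2]
# top-down map from clouds
H=np.full((600,800),0,np.uint8); RGB=np.zeros((600,800,3),np.uint8); Z=np.full((600,800),-1e9)
for f in('s1','d1','w1'):
    im,d,c=load(f); C=cloud(d,c); m=(d>0)
    P=C[m]; I=im[m]; u=((450-P[:,1])/1.25).round().astype(int); v=((950-P[:,0])/1.25).round().astype(int)
    ok=(u>=1)&(u<799)&(v>=1)&(v<599)&(P[:,2]<400)
    for a,b,p,i in zip(u[ok],v[ok],P[ok],I[ok]):
        if p[2]>Z[b,a]: Z[b-1:b+2,a-1:a+2]=p[2]; RGB[b-1:b+2,a-1:a+2]=i
for x in range(300,950,100): cv2.putText(RGB,str(x),(0,int((950-x)/1.25)),0,.4,(255,255,0)); RGB[int((950-x)/1.25),::8]=255
for y in range(-500,450,100): cv2.putText(RGB,str(y),(int((450-y)/1.25),595),0,.4,(255,255,0)); RGB[::8,int((450-y)/1.25)%800]=255
cv2.imwrite('pics/top.png',RGB[:,:,::-1])
```

```text
s1 buf [453. -24.  63.]
s1 purp [ 484. -124.   60.]
s1 grip [617. -99. 130.]
s1 gripmid [ 609. -108.  120.]
s1 stand [607. -88.  20.]
s1 stand2 [ 623. -124.   32.]
s1 red [ 503. -313.    3.]
s1 blk [485. 150.   4.]
s1 blkfloor [487. 115.   5.]
s1 rail [504. -37.  18.]
s1 rail2 [603. 234.  -1.]
s1 bottle [ 609. -362.  172.]
s1 marker [ 700. -126.   18.]
s1 post [591. -30.  23.]
d1 buf [453. -38.  60.]
d1 purp [ 481. -125.   62.]
d1 grip [620. -89. 124.]
d1 stand [619. -88.  30.]
d1 red [ 505. -320.    3.]
d1 blk [477. 129.   6.]
d1 rail [507. -45.   3.]
d1 rail2 [696. -55.   9.]
d1 bin [552. 358. 336.]
```

View pics/top.png

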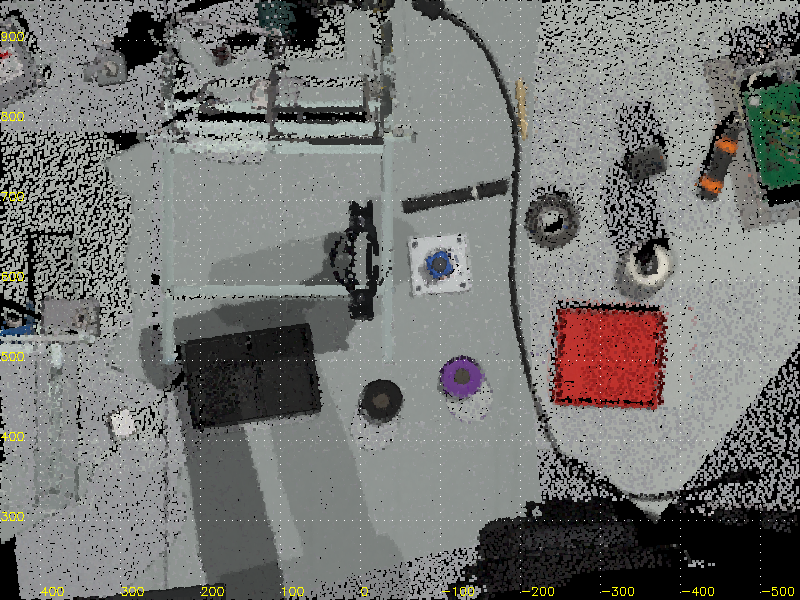

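View pics/w1.png

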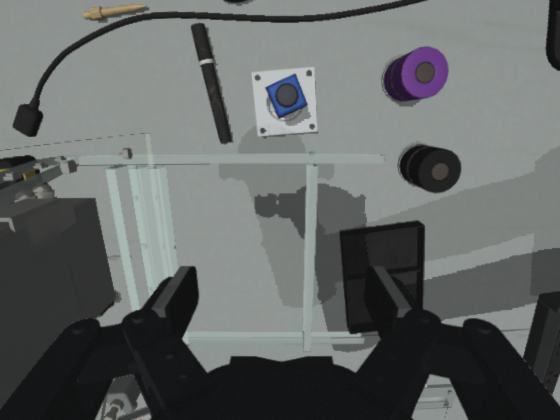

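The top-down map shows tester (617,-97), buffer (453,-25), purple (480,-125), red tray centre near (505,-310), and black tray near (480,145). Next I'll fit these more closely.

```bash
cat >> h.py <<'E'
def fits(f):
    im,d,c=load(f); C=cloud(d,c); hsv=cv2.cvtColor(im,cv2.COLOR_RGB2HSV); m=d>0
    x,y,z=C[...,0],C[...,1],C[...,2]
    box=lambda a,b,e,g:(x>a)&(x<b)&(y>e)&(y<g)
    def rect(k,M):
        if M.sum()<20: return
        P=C[M]; r=cv2.minAreaRect(P[:,:2].astype(np.float32)); print(f,k,'n',M.sum(),'c',np.round(r[0],1),'size',np.round(r[1],1),'ang',round(r[2],1),'z',np.median(P[:,2]).round(1),'med',np.median(P[:,:2],0).round(1))
    blue=(hsv[...,0]>105)&(hsv[...,0]<130)&(hsv[...,1]>120)
    rect('griptop',m&blue&box(560,680,-160,-40)&(z>119)&(z<132))
    rect('gripall',m&blue&box(560,680,-160,-40)&(z>75)&(z<132))
    rect('stand',m&box(560,680,-160,-40)&(z>28)&(z<37))
    rect('buf',m&box(410,500,-75,20)&(z>55)&(z<66))
    rect('purp',m&box(440,520,-170,-75)&(z>55)&(z<66))
    rect('blkrim',m&box(400,560,30,260)&(z>15)&(z<29))
    red=((hsv[...,0]<6)|(hsv[...,0]>174))&(hsv[...,1]>150)
    rect('red',m&red&box(400,600,-400,-200))
E
python3 - <<'E'
from h import *
for f in('w1','s1','d1'): fits(f)
print(np.array(camera_params('wrist')['mount']).round(3))
E
```

```text
w1 griptop n 577 c [619.8 -97.2] size [25.  25.1] ang 23.9 z 124.5 med [620.  -96.3]
w1 gripall n 584 c [619.8 -97.1] size [25.  25.2] ang 23.8 z 124.5 med [620.  -96.2]
w1 stand n 2673 c [619.5 -97.4] size [67.9 68.1] ang 5.0 z 32.9 med [621.6 -93.2]
w1 buf n 1588 c [449.5 -26. ] size [49.3 49. ] ang 30.6 z 60.9 med [450.6 -26.6]
w1 purp n 2011 c [ 479.7 -126.3] size [49.  49.4] ang 41.0 z 60.9 med [ 480.7 -126.5]
w1 blkrim n 1275 c [487.6 148.4] size [198.  139.7] ang 88.5 z 19.3 med [502.4 125.5]
s1 griptop n 41 c [ 616.3 -103.8] size [19. 27.] ang 58.0 z 123.4 med [ 613.5 -106.3]
s1 gripall n 42 c [ 616.3 -103.8] size [19. 27.] ang 58.0 z 123.3 med [ 613.7 -106.3]
s1 stand n 431 c [618.9 -97.7] size [70.2 69.2] ang 4.2 z 32.1 med [ 609.6 -109. ]
s1 buf n 308 c [447.9 -27.1] size [48.3 48.6] ang 11.9 z 60.4 med [447.7 -27.7]
s1 purp n 341 c [ 478.5 -126.7] size [48.9 45.5] ang 51.5 z 60.3 med [ 477.7 -128. ]
s1 blkrim n 424 c [495.7 151.2] size [148.6 185.5] ang 7.7 z 19.3 med [496.9 153.7]
s1 red n 2998 c [ 501.1 -310.5] size [128.5 119.7] ang 87.8 z 3.8 med [ 501.9 -312. ]
d1 griptop n 54 c [623.3 -98. ] size [22.9 32.7] ang 36.0 z 124.0 med [619.5 -91.4]
d1 gripall n 200 c [621.3 -98.6] size [24.3 32. ] ang 22.4 z 107.2 med [619.3 -89.2]
d1 stand n 386 c [619.1 -86.2] size [68.4 98.1] ang 5.2 z 32.8 med [616.9 -88.4]
d1 buf n 259 c [450.3 -26.9] size [48.5 49. ] ang 50.7 z 60.8 med [449.8 -24.5]
d1 purp n 228 c [ 479.4 -127.7] size [46.6 53. ] ang 4.9 z 60.7 med [ 479.2 -124.3]
d1 blkrim n 557 c [498.1 149.7] size [147.8 186.5] ang 7.8 z 18.9 med [487.4 176.7]
d1 red n 1383 c [ 485.4 -309.2] size [143.5 155. ] ang 86.2 z 6.0 med [ 504.5 -317. ]
[[ 1.00000e-03 -9.52000e-01 -3.06000e-01  7.82310e+01]
 [ 1.00000e+00  1.00000e-03  1.00000e-03  6.60000e-02]
 [-1.00000e-03 -3.06000e-01  9.52000e-01 -1.78769e+02]
 [ 0.00000e+00  0.00000e+00  0.00000e+00  1.00000e+00]]
```

{"op": "servo_tool", "data": {
  "motion": [
    {"travel":[0.13,0.006,0],"rot":[0,0,0],"hand":1},
    {"travel":[0.13,0.006,0],"rot":[0,0,0],"hand":1},
    {"travel":[0.129,0.006,0],"rot":[0,0,0],"hand":1},
    {"travel":[0,0,0],"rot":[0,0,-0.0166],"hand":1},
    {"travel":[0,0,0],"rot":[0,0,-0.0166],"hand":1},
    {"travel":[0,0,0],"rot":[0,0,-0.0166],"hand":1},
    {"travel":[0,0,0],"rot":[0,0,-0.0166],"hand":1},
    {"travel":[0,0,0],"rot":[0,0,0],"hand":1},
    {"travel":[0,0,0],"rot":[0,0,0],"hand":1},
    {"travel":[0,0,0],"rot":[0,0,0],"hand":1}
  ]
}}

```text
clock: 0.98
position: [620.4, -97.1, 195.9]
ee_rot: [0.838, -0.546, -0.0, 0.0]
contact_force: [0.6, 0.6, -0.1]
gripper_width: 85.4
grasp_force: 0.0
```

Run:
```python
from h import *
shot('wrist','w2'); fits('w2'); s=sensors.read_state(); print(s['position'],Ro.from_quat(s['ee_rot']).as_matrix().round(4),s['contact_force'],s['joints'])
for f in ('w1','s1','d1'):
    im,d,c=load(f); C=cloud(d,c); h=cv2.cvtColor(im,cv2.COLOR_RGB2HSV)
    M=(abs(C[...,0]-620)<40)&(abs(C[...,1]+97)<40)&(C[...,2]>15)&(h[...,0]>3)&(h[...,0]<22)&(h[...,1]>100)
    print(f,M.sum(),C[M].mean(0) if M.any() else'',np.argwhere(M)[:3])
im=load('w2')[0]; a=load('s1')[0][190:270,270:370]; b=load('d1')[0][150:230,200:300]
o=np.hstack([cv2.resize(a,(400,320),interpolation=2),cv2.resize(b,(400,320),interpolation=2)])
cv2.imwrite('pics/c1.png',o[:,:,::-1])
```

```text
w2 griptop n 454 c [620.1 -98.5] size [24.9 25.3] ang 23.6 z 124.4 med [ 622.  -102.3]
w2 gripall n 639 c [620.2 -98.2] size [25.1 26.8] ang 24.2 z 123.8 med [ 623.2 -106.2]
w2 stand n 1981 c [619.9 -98.1] size [67.4 68.2] ang 4.3 z 32.8 med [ 630.1 -110. ]
w2 buf n 22 c [468.5 -14.3] size [ 2.9 22.4] ang 29.6 z 58.9 med [469.8 -15.6]
w2 purp n 1389 c [ 479.6 -127. ] size [48.2 48.9] ang 20.1 z 60.8 med [ 480.9 -127.6]
w2 blkrim n 649 c [483.9 103.7] size [109.8  94.6] ang 8.7 z 19.6 med [485.5  70.9]
w2 red n 12225 c [ 503.3 -309.6] size [130.8 120. ] ang 87.7 z 4.4 med [ 497.2 -313.7]
[620.41853484 -97.10410782 195.94931128] [[ 4.037e-01 -9.149e-01 -3.000e-04]
 [-9.149e-01 -4.037e-01  1.000e-04]
 [-2.000e-04  2.000e-04 -1.000e+00]] [-0.03724364 -1.19795784 -0.41059778] [ 1.02001720e-01  3.90065124e-01  1.58004361e-02 -8.56097833e-05
 -1.19681065e+00  3.13607310e-01]
w1 0  []
s1 4 [ 606.44365035 -103.5087171    41.63480337] [[235 314]
 [236 314]
 [236 315]]
d1 1 [603.72964207 -91.94274538  49.57364523] [[197 259]]
```

View pics/c1.png

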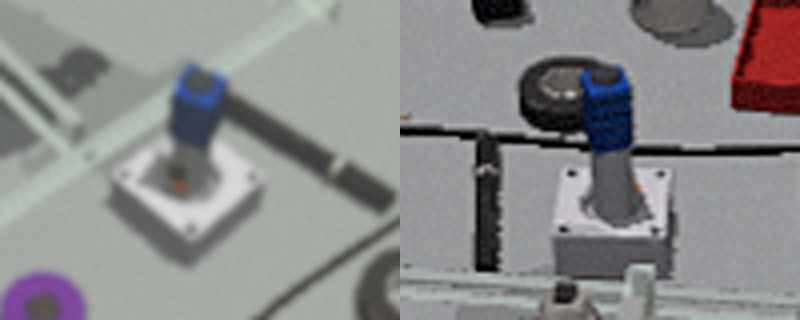

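{"op": "servo_tool", "data": {
  "motion": [
    {"travel":[0,0,0.15],"rot":[0,0,0],"hand":1},
    {"travel":[0,0,0.15],"rot":[0,0,0],"hand":1},
    {"travel":[0,0,0.1],"rot":[0,0,0],"hand":1},
    {"travel":[0,0,0.05],"rot":[0,0,0],"hand":0.6},
    {"travel":[0,0,0],"rot":[0,0,0],"hand":0.5},
    {"travel":[0,0,0],"rot":[0,0,0],"hand":0.4},
    {"travel":[0,0,0],"rot":[0,0,0],"hand":0},
    {"travel":[0,0,0],"rot":[0,0,0],"hand":0},
    {"travel":[0,0,0],"rot":[0,0,0],"hand":0},
    {"travel":[0,0,0],"rot":[0,0,0],"hand":0}
  ]
}}

```text
clock: 1.87
position: [621.8, -97.3, 85.8]
ee_rot: [0.838, -0.545, 0.002, -0.001]
contact_force: [-1.4, -0.5, 4.8]
gripper_width: 22.9
grasp_force: 58.9
```

{"op": "servo_tool", "data": {
  "motion": [
    {"travel":[0,0,0],"rot":[0,0,0],"hand":0},
    {"travel":[0,0,0],"rot":[0,0,0],"hand":0},
    {"travel":[0,0,0],"rot":[0,0,0],"hand":0}
  ]
}}

```text
clock: 2.12
position: [621.8, -97.4, 85.8]
ee_rot: [0.838, -0.545, 0.002, -0.001]
contact_force: [-0.8, 0.0, 6.0]
gripper_width: 23.1
grasp_force: 59.0
```

{"op": "servo_tool", "data": {
  "motion": [
    {"travel":[0,0,-0.04],"rot":[0,0,0],"hand":0},
    {"travel":[0,0,-0.12],"rot":[0,0,0],"hand":0},
    {"travel":[0,0,-0.14],"rot":[0,0,0],"hand":0},
    {"travel":[0,0,-0.1],"rot":[0,0,0],"hand":0},
    {"travel":[0,0,0],"rot":[0,0,0],"hand":0},
    {"travel":[0,0,0],"rot":[0,0,0],"hand":0},
    {"travel":[0,0,0],"rot":[0,0,0],"hand":0}
  ]
}}

```text
clock: 2.7
position: [619.2, -96.9, 182.3]
ee_rot: [0.838, -0.546, -0.001, 0.0]
contact_force: [0.4, 0.3, -2.1]
gripper_width: 23.4
grasp_force: 59.5
```

{"op": "servo_tool", "data": {
  "motion": [
    {"travel":[-0.09,0.085,0],"rot":[0,0,0],"hand":0},
    {"travel":[-0.09,0.085,0],"rot":[0,0,0],"hand":0},
    {"travel":[-0.09,0.085,0],"rot":[0,0,0],"hand":0},
    {"travel":[-0.09,0.085,0],"rot":[0,0,0],"hand":0},
    {"travel":[-0.09,0.085,0],"rot":[0,0,0],"hand":0},
    {"travel":[-0.088,0.09,0],"rot":[0,0,0],"hand":0},
    {"travel":[0,0,0],"rot":[0,0,0],"hand":0},
    {"travel":[0,0,0],"rot":[0,0,0],"hand":0},
    {"travel":[0,0,0],"rot":[0,0,0],"hand":0},
    {"travel":[0,0,0],"rot":[0,0,0],"hand":0}
  ]
}}

```text
clock: 3.53
position: [448.6, -26.5, 182.9]
ee_rot: [0.838, -0.545, -0.0, 0.0]
contact_force: [0.0, -0.4, -2.0]
gripper_width: 23.0
grasp_force: 59.6
```

Run:
```python
from h import *
s=sensors.read_state(); print(s['position'],Ro.from_quat(s['ee_rot']).as_matrix().round(4),s['contact_force'],s['gripper_width'])
shot('wrist','w3'); shot('scene','s3'); shot('side','d3')
for f in('w3','s3','d3'):
    fits(f); im,d,c=load(f)
    # predicted pixels: pin tip at TCP -81, foot -66
    p=s['position']; print(f,proj([p+[0,0,-81],p+[0,0,-66],p+[0,0,39],p],c).round(1))
a=[]
for f in('s3','d3'):
    im,d,c=load(f); u,v=proj([p+[0,0,-50]],c)[0].astype(int); a.append(cv2.resize(im[v-75:v+75,max(u-50,0):u+50],(400,600),interpolation=cv2.INTER_CUBIC)); print(u-50,v-75)
cv2.imwrite('pics/c3.png',np.hstack(a)[:,:,::-1])
```

```text
[448.5914588  -26.52963813 182.93603175] [[ 4.049e-01 -9.144e-01 -1.200e-03]
 [-9.144e-01 -4.049e-01 -4.000e-04]
 [-2.000e-04  1.300e-03 -1.000e+00]] [ 0.02177316 -0.36158085 -2.01102231] 23.039444668849544
w3 stand n 3478 c [619.6 -97.3] size [69.6 68.8] ang 5.2 z 32.8 med [619.7 -99.9]
w3 buf n 1057 c [451.6 -31. ] size [48.2 38.2] ang 32.4 z 60.8 med [455.2 -34. ]
w3 purp n 2101 c [ 479.1 -126.3] size [48.5 48.8] ang 76.5 z 60.9 med [ 479.  -126.8]
w3 blkrim n 653 c [503.1 147.9] size [201.   96.6] ang 84.9 z 19.9 med [520.9  80.4]
w3 red n 103 c [ 455.8 -243. ] size [ 2.5 18.5] ang 89.6 z 11.3 med [ 452.6 -243. ]
w3 [[280.6 207.5]
 [280.6 212.4]
 [280.7 271.5]
 [280.7 242.5]]
s3 stand n 495 c [619.4 -97.7] size [70.4 69.4] ang 4.3 z 32.2 med [617.7 -99.3]
s3 buf n 312 c [448.4 -26.2] size [51.1 46.9] ang 54.0 z 60.3 med [447.5 -27.9]
s3 purp n 343 c [ 478.6 -126.3] size [49.7 45.5] ang 50.0 z 60.0 med [ 477.7 -127.6]
s3 blkrim n 315 c [491.2 151.4] size [139.3 186.9] ang 7.8 z 18.7 med [460.7 170.3]
s3 red n 2991 c [ 500.9 -310.5] size [128.3 119.5] ang 87.3 z 3.8 med [ 502.2 -312. ]
s3 [[241.9 235.2]
 [241.4 231.3]
 [237.7 201.1]
 [239.2 213. ]]
d3 stand n 415 c [620.3 -99.4] size [68.2 75.2] ang 5.2 z 32.8 med [618.8 -95.5]
d3 buf n 260 c [450.6 -26.8] size [47.5 48. ] ang 45.3 z 60.8 med [450.4 -23.6]
d3 purp n 191 c [ 483.6 -128.9] size [52.4 39.4] ang 82.2 z 60.8 med [ 482.2 -125.1]
d3 blkrim n 573 c [496.6 148.6] size [147.1 187.8] ang 6.5 z 18.9 med [490.1 178.1]
d3 red n 972 c [ 508.4 -311.8] size [138.9 107. ] ang 87.5 z 6.2 med [ 523.2 -311.6]
d3 [[322.5 200.8]
 [322.8 195.4]
 [324.8 155.6]
 [324.1 170.9]]
190 152
273 114
```

View pics/c3.png

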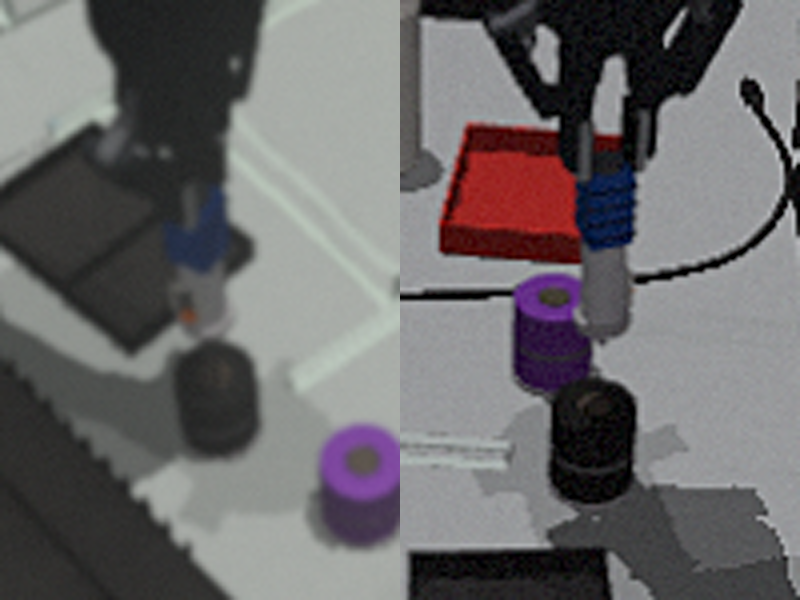

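The scene crop shows the tester upright over the buffer with its orange tell-tale low on the barrel at crop (188,315). I'll check the axis of the held tester against the TCP.

Run:
```python
from h import *
from scipy.optimize import least_squares
p=np.array([448.6,-26.5,182.9])
for f in('s3','d3'):
    im,d,c=load(f);C=cloud(d,c); m=(d>0)
    for nm,lo,hi,r in(('barrel',132,156,12.5),('collar',117,124,16),('buf',10,55,25)):
        M=m&(np.hypot(C[...,0]-p[0],C[...,1]-p[1])<(20 if r<20 else 32))&(C[...,2]>lo)&(C[...,2]<hi)
        P=C[M]; 
        q=least_squares(lambda q:np.hypot(P[:,0]-q[0],P[:,1]-q[1])-r,p[:2],loss='soft_l1').x
        print(f,nm,len(P),q.round(1))
    M=m&(np.hypot(C[...,0]-p[0],C[...,1]-p[1])<20)&(C[...,2]>90); print('zmin',np.sort(C[M][:,2])[[0,5,20]])
```

```text
s3 barrel 88 [445.2 -26.4]
s3 collar 29 [446.8 -25.5]
s3 buf 209 [448.7 -25.4]
zmin [116.51075212 118.91812336 123.05258413]
d3 barrel 101 [447.9 -30.3]
d3 collar 25 [447.4 -31.5]
d3 buf 300 [450.2 -29.6]
zmin [107.19516395 119.12249857 122.71179104]
```

{"op": "servo_tool", "data": {
  "motion": [
    {"travel":[0.001,-0.0074,0],"rot":[0,0,0],"hand":0},
    {"travel":[0,0,0.04],"rot":[0,0,0],"hand":0},
    {"travel":[0,0,0.06],"rot":[0,0,0],"hand":0},
    {"travel":[0,0,0.04],"rot":[0,0,0],"hand":0},
    {"travel":[0,0,0.01],"rot":[0,0,0],"hand":0},
    {"travel":[0,0,0],"rot":[0,0,0],"hand":0},
    {"travel":[0,0,0],"rot":[0,0,0],"hand":0},
    {"travel":[0,0,0],"rot":[0,0,0],"hand":0}
  ]
}}

```text
clock: 4.35
position: [450.8, -25.8, 146.8]
ee_rot: [0.838, -0.545, 0.001, -0.0]
contact_force: [-0.0, 0.5, -3.0]
gripper_width: 23.0
grasp_force: 59.6
```

{"op": "servo_tool", "data": {
  "motion": [
    {"travel":[0,0,0.008],"rot":[0,0,0],"hand":0},
    {"travel":[0,0,0.004],"rot":[0,0,0],"hand":0},
    {"travel":[0,0,0],"rot":[0,0,0],"hand":0},
    {"travel":[0,0,0],"rot":[0,0,0],"hand":0}
  ]
}}

```text
clock: 4.68
position: [450.1, -25.9, 143.2]
ee_rot: [0.838, -0.545, 0.0, -0.0]
contact_force: [-0.8, -0.3, -1.7]
gripper_width: 23.3
grasp_force: 59.6
```

{"op": "servo_tool", "data": {
  "motion": [
    {"travel":[0,0,0.008],"rot":[0,0,0],"hand":0},
    {"travel":[0,0,0],"rot":[0,0,0],"hand":0},
    {"travel":[0,0,0],"rot":[0,0,0],"hand":0}
  ]
}}

```text
clock: 4.93
position: [449.9, -25.9, 141.0]
ee_rot: [0.838, -0.545, -0.0, 0.0]
contact_force: [0.8, 0.3, -2.5]
gripper_width: 23.4
grasp_force: 59.6
```

{"op": "servo_tool", "data": {
  "motion": [
    {"travel":[0,0,0.008],"rot":[0,0,0],"hand":0},
    {"travel":[0,0,0],"rot":[0,0,0],"hand":0},
    {"travel":[0,0,0],"rot":[0,0,0],"hand":0}
  ]
}}

```text
clock: 5.18
position: [450.1, -25.9, 139.0]
ee_rot: [0.838, -0.545, -0.0, 0.0]
contact_force: [0.0, -0.3, -1.6]
gripper_width: 23.2
grasp_force: 59.6
```

{"op": "servo_tool", "data": {
  "motion": [
    {"travel":[0,0,0.008],"rot":[0,0,0],"hand":0},
    {"travel":[0,0,0],"rot":[0,0,0],"hand":0},
    {"travel":[0,0,0],"rot":[0,0,0],"hand":0}
  ]
}}

```text
clock: 5.43
position: [450.1, -25.9, 137.0]
ee_rot: [0.838, -0.545, -0.0, 0.0]
contact_force: [0.8, 0.1, -1.2]
gripper_width: 23.1
grasp_force: 59.6
```

{"op": "servo_tool", "data": {
  "motion": [
    {"travel":[0,0,0.008],"rot":[0,0,0],"hand":0},
    {"travel":[0,0,0],"rot":[0,0,0],"hand":0},
    {"travel":[0,0,0],"rot":[0,0,0],"hand":0}
  ]
}}

```text
clock: 5.68
position: [450.1, -25.9, 135.1]
ee_rot: [0.838, -0.545, 0.0, -0.0]
contact_force: [-0.1, 0.0, -0.5]
gripper_width: 23.3
grasp_force: 59.6
```

{"op": "servo_tool", "data": {
  "motion": [
    {"travel":[0,0,0.008],"rot":[0,0,0],"hand":0},
    {"travel":[0,0,0],"rot":[0,0,0],"hand":0},
    {"travel":[0,0,0],"rot":[0,0,0],"hand":0}
  ]
}}

```text
clock: 5.93
position: [450.3, -25.9, 133.4]
ee_rot: [0.838, -0.545, 0.0, -0.0]
contact_force: [-0.1, -0.6, 0.8]
gripper_width: 23.2
grasp_force: 59.9
```

{"op": "servo_tool", "data": {
  "motion": [
    {"travel":[0,0,0.008],"rot":[0,0,0],"hand":0},
    {"travel":[0,0,0],"rot":[0,0,0],"hand":0},
    {"travel":[0,0,0],"rot":[0,0,0],"hand":0}
  ]
}}

```text
clock: 6.18
position: [450.3, -25.9, 131.3]
ee_rot: [0.838, -0.545, 0.0, -0.0]
contact_force: [-0.8, -0.6, 2.1]
gripper_width: 23.4
grasp_force: 60.0
```

{"op": "servo_tool", "data": {
  "motion": [
    {"travel":[0,0,0.008],"rot":[0,0,0],"hand":0},
    {"travel":[0,0,0],"rot":[0,0,0],"hand":0},
    {"travel":[0,0,0],"rot":[0,0,0],"hand":0}
  ]
}}

```text
clock: 6.43
position: [450.2, -25.9, 129.1]
ee_rot: [0.838, -0.545, 0.0, -0.0]
contact_force: [-0.3, 0.8, 2.4]
gripper_width: 23.3
grasp_force: 60.1
```

{"op": "servo_tool", "data": {
  "motion": [
    {"travel":[0,0,0.004],"rot":[0,0,0],"hand":0},
    {"travel":[0,0,0],"rot":[0,0,0],"hand":0},
    {"travel":[0,0,0],"rot":[0,0,0],"hand":0}
  ]
}}

```text
clock: 6.68
position: [450.2, -25.9, 128.2]
ee_rot: [0.838, -0.545, 0.0, -0.0]
contact_force: [0.2, 1.0, 3.3]
gripper_width: 23.3
grasp_force: 60.2
```

{"op": "servo_tool", "data": {
  "motion": [
    {"travel":[0,0,0.004],"rot":[0,0,0],"hand":0},
    {"travel":[0,0,0],"rot":[0,0,0],"hand":0},
    {"travel":[0,0,0],"rot":[0,0,0],"hand":0}
  ]
}}

```text
clock: 6.93
position: [450.2, -25.9, 127.2]
ee_rot: [0.838, -0.545, 0.0, -0.0]
contact_force: [-0.8, -0.5, 3.9]
gripper_width: 23.4
grasp_force: 60.3
```

{"op": "servo_tool", "data": {
  "motion": [
    {"travel":[0,0,0.004],"rot":[0,0,0],"hand":0},
    {"travel":[0,0,0],"rot":[0,0,0],"hand":0},
    {"travel":[0,0,0],"rot":[0,0,0],"hand":0}
  ]
}}

```text
clock: 7.18
position: [450.1, -25.9, 126.1]
ee_rot: [0.838, -0.545, 0.0, -0.0]
contact_force: [0.0, 0.2, 3.8]
gripper_width: 23.1
grasp_force: 60.3
```

{"op": "servo_tool", "data": {
  "motion": [
    {"travel":[0,0,0.002],"rot":[0,0,0],"hand":0},
    {"travel":[0,0,0],"rot":[0,0,0],"hand":0},
    {"travel":[0,0,0],"rot":[0,0,0],"hand":0}
  ]
}}

```text
clock: 7.43
position: [450.3, -25.9, 125.9]
ee_rot: [0.838, -0.545, 0.0, -0.0]
contact_force: [0.2, 1.0, 5.1]
gripper_width: 23.0
grasp_force: 60.5
```

{"op": "servo_tool", "data": {
  "motion": [
    {"travel":[0,0,0.002],"rot":[0,0,0],"hand":0},
    {"travel":[0,0,0],"rot":[0,0,0],"hand":0},
    {"travel":[0,0,0],"rot":[0,0,0],"hand":0},
    {"travel":[0,0,0],"rot":[0,0,0],"hand":0}
  ]
}}

```text
clock: 7.77
position: [450.5, -26.0, 125.8]
ee_rot: [0.838, -0.545, 0.001, -0.0]
contact_force: [-1.6, 0.2, 7.5]
gripper_width: 23.2
grasp_force: 60.9
```

{"op": "servo_tool", "data": {
  "motion": [
    {"travel":[0,0,0.002],"rot":[0,0,0],"hand":0},
    {"travel":[0,0,0],"rot":[0,0,0],"hand":0},
    {"travel":[0,0,0],"rot":[0,0,0],"hand":0},
    {"travel":[0,0,0],"rot":[0,0,0],"hand":0}
  ]
}}

```text
clock: 8.1
position: [450.7, -26.1, 125.8]
ee_rot: [0.838, -0.545, 0.001, -0.0]
contact_force: [-1.5, 0.4, 8.7]
gripper_width: 23.5
grasp_force: 61.2
```

{"op": "servo_tool", "data": {
  "motion": [
    {"travel":[0,0,0.0015],"rot":[0,0,0],"hand":0},
    {"travel":[0,0,0],"rot":[0,0,0],"hand":0},
    {"travel":[0,0,0],"rot":[0,0,0],"hand":0},
    {"travel":[0,0,0],"rot":[0,0,0],"hand":0}
  ]
}}

```text
clock: 8.43
position: [450.9, -26.2, 125.8]
ee_rot: [0.838, -0.545, 0.001, -0.0]
contact_force: [-2.0, -0.6, 11.5]
gripper_width: 23.4
grasp_force: 61.4
```

Run:
```python
from h import *
shot('side','d4'); shot('scene','s4'); print(sensors.read_state()['contact_force'],sensors.read_state()['position'])
```

```text
[-1.94879432 -0.23300824 12.38981565] [450.86585452 -26.15290393 125.78583456]
```

{"op": "servo_tool", "data": {
  "motion": [
    {"travel":[0,0,-0.03],"rot":[0,0,0],"hand":0},
    {"travel":[0,0,-0.08],"rot":[0,0,0],"hand":0},
    {"travel":[0,0,-0.12],"rot":[0,0,0],"hand":0},
    {"travel":[0,0,-0.05],"rot":[0,0,0],"hand":0},
    {"travel":[0,0,0],"rot":[0,0,0],"hand":0},
    {"travel":[0,0,0],"rot":[0,0,0],"hand":0},
    {"travel":[0,0,0],"rot":[0,0,0],"hand":0},
    {"travel":[0,0,0],"rot":[0,0,0],"hand":0}
  ]
}}

```text
clock: 9.2
position: [448.6, -26.1, 192.3]
ee_rot: [0.838, -0.546, -0.002, 0.001]
contact_force: [-0.0, 0.0, -3.2]
gripper_width: 23.2
grasp_force: 59.6
```

Run:
```python
from h import *
s=sensors.read_state(); p=s['position']; print(p,s['contact_force'])
for n in('scene','side'):
    c=cam(n); o=-c[2].T@c[3]; print(n,'cam',o.round(0),'bearing',np.degrees(np.arctan2(o[1]-p[1],o[0]-p[0])),c[0][0,0])
shot('scene','s5'); shot('side','d5')
im,d,c=load('s5'); u,v=proj([p+[0,0,-40]],c)[0].astype(int)
a=cv2.resize(im[v-25:v+35,u-30:u+30],(600,600),interpolation=cv2.INTER_CUBIC); print(u-30,v-25)
cv2.imwrite('pics/c5.png',a[:,:,::-1])
R=Ro.from_quat(s['ee_rot']).as_matrix()
def tt(f,p,R):
    im,d,c=load(f);h=cv2.cvtColor(im,cv2.COLOR_RGB2HSV); foot=p+[0,0,-65.8]; u,v=proj([foot+[0,0,20]],c)[0].astype(int)
    M=np.zeros(d.shape,bool); M[v-20:v+20,u-20:u+20]=1; M&=(h[...,0]>3)&(h[...,0]<22)&(h[...,1]>110)
    q=np.argwhere(M)[:,::-1]; 
    if len(q)==0: return print(f,'none')
    q=q.mean(0); zz=np.arange(0,40,.5); P=proj([foot+R@[0,16,0]+[0,0,z] for z in zz],c); k=np.argmin(np.hypot(*(P-q).T)); print(f,M.sum(),q,'height',zz[k],np.hypot(*(P[k]-q)))
tt('s5',p,R)
tt('s3',np.array([448.6,-26.5,182.9]),R)
tt('d5',p,R); tt('d3',np.array([448.6,-26.5,182.9]),R)
```

```text
[448.64005095 -26.09068724 192.28280725] [-0.04317919  0.0190132  -3.2069079 ]
scene cam [ 175. -498.  860.] bearing -120.14381532692039 408.55051329337266
side cam [425. 903. 826.] bearing 91.43936513876686 526.532120760341
210 196
s5 4 [236.  225.5] height 31.0 0.21070724491203985
s3 4 [236.5 230.5] height 22.5 0.466923103841032
d5 15 [313.46666667 176.53333333] height 35.5 17.093467400810454
d3 8 [310.5   174.625] height 39.5 20.530944661554432
```

View pics/c5.png

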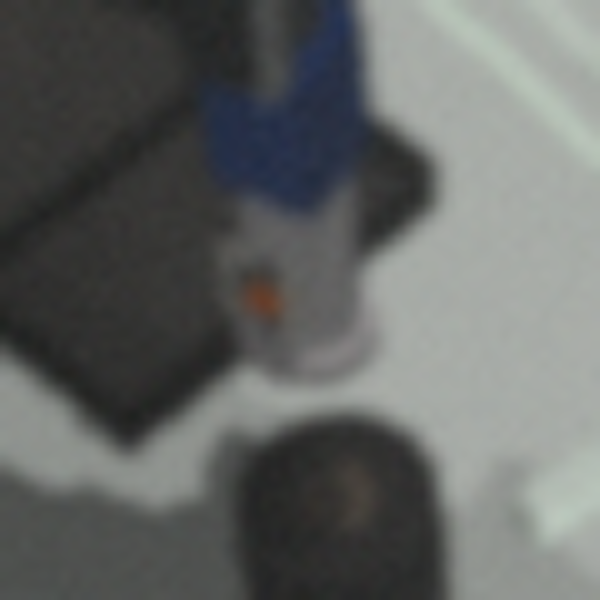

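The crop shows the orange tell-tale at about (262,297), raised roughly 8.5 mm. That is too close to the limit, so I'll raise it and turn it towards the camera for a surer reading.

{"op": "servo_tool", "data": {
  "motion": [
    {"travel":[0,0,-0.08],"rot":[0,0,-0.016],"hand":0},
    {"travel":[0,0,-0.15],"rot":[0,0,-0.016],"hand":0},
    {"travel":[0,0,-0.16],"rot":[0,0,-0.017],"hand":0},
    {"travel":[0,0,-0.16],"rot":[0,0,-0.017],"hand":0},
    {"travel":[0,0,-0.16],"rot":[0,0,-0.017],"hand":0},
    {"travel":[0,0,-0.15],"rot":[0,0,-0.017],"hand":0},
    {"travel":[0,0,-0.08],"rot":[0,0,0],"hand":0},
    {"travel":[0,0,0],"rot":[0,0,0],"hand":0},
    {"travel":[0,0,0],"rot":[0,0,0],"hand":0},
    {"travel":[0,0,0],"rot":[0,0,0],"hand":0}
  ]
}}

```text
clock: 10.13
position: [449.5, -25.7, 427.1]
ee_rot: [0.966, -0.26, -0.002, 0.001]
contact_force: [0.9, -0.2, -3.1]
gripper_width: 23.2
grasp_force: 59.6
```

Run:
```python
from h import *
s=sensors.read_state(); p=s['position']; R=Ro.from_quat(s['ee_rot']).as_matrix(); print(p,R.round(3))
L=[shot('scene','s6')[0] for _ in range(4)]
im,d,c=load('s6'); im=np.mean(L,0)
def tt(im,c,p,R):
    im=im.astype(float); foot=p+[0,0,-65.8]; u,v=proj([foot+R@[0,16,0]+[0,0,28]],c)[0].astype(int)
    W=np.zeros(im.shape[:2]); s=np.s_[v-14:v+14,u-9:u+10]; g=im[...,0]-im[...,2]; W[s]=np.clip(g[s]-30,0,None)
    vv,uu=np.mgrid[:W.shape[0],:W.shape[1]]; q=np.array([(W*uu).sum(),(W*vv).sum()])/W.sum()
    zz=np.arange(0,45,.1); 
    for r in(14,16,18):
        P=proj([foot+R@[0,r,0]+[0,0,z] for z in zz],c); k=np.argmin(abs(P[:,1]-q[1])); print('r',r,q.round(2),'h',zz[k].round(1),'du',(P[k]-q)[0].round(2))
    fp=proj([foot],c)[0]; return u,v
i3,_,c3=load('s3'); R3=np.array([[.405,-.914,0],[-.914,-.405,0],[0,0,-1]])
tt(i3,c3,np.array([448.6,-26.5,182.9]),R3)
i5,_,c5=load('s5'); tt(i5,c5,np.array([448.64,-26.09,192.28]),R3)
u,v=tt(im,c,p,R)
i1,_,c1=load('s1'); tt(i1,c1,np.array([620,-97.4,85.8]),R3)
a=cv2.resize(im[v-30:v+30,u-30:u+30].astype(np.uint8),(600,600),interpolation=cv2.INTER_CUBIC); print(u-30,v-30, proj([p+[0,0,-65.8]],c))
cv2.imwrite('pics/c6.png',a[:,:,::-1])
```

```text
[449.46786724 -25.66286886 427.09041404] [[ 0.865 -0.501 -0.004]
 [-0.501 -0.865 -0.   ]
 [-0.003  0.002 -1.   ]]
r 14 [236.73 230.59] h 19.6 du 0.81
r 16 [236.73 230.59] h 22.1 du 0.25
r 18 [236.73 230.59] h 24.5 du -0.31
r 14 [235.94 225.54] h 28.2 du 0.84
r 16 [235.94 225.54] h 30.6 du 0.27
r 18 [235.94 225.54] h 33.0 du -0.3
r 14 [230.65 143.31] h 28.1 du 0.07
r 16 [230.65 143.31] h 29.9 du 0.07
r 18 [230.65 143.31] h 31.7 du 0.07
r 14 [314.5  236.13] h 19.9 du 0.06
r 16 [314.5  236.13] h 22.4 du -0.2
r 18 [314.5  236.13] h 25.0 du -0.47
200 114 [[231.54067967 150.00741463]]
```

View pics/c6.png

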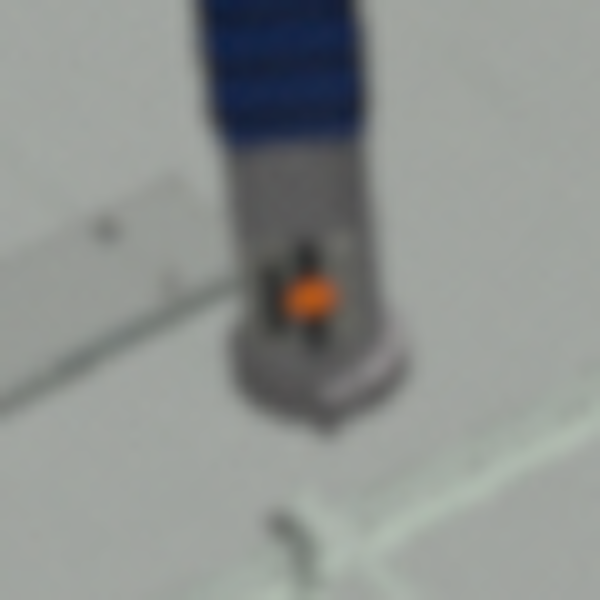

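The tell-tale is clear at crop (310,298), but the viewing slant limits the reading. I'll tilt it square to the camera for a proper measurement.

{"op": "servo_tool", "data": {
  "motion": [
    {"travel":[0,0,0],"rot":[-0.01,0,0],"hand":0},
    {"travel":[0,0,0],"rot":[-0.018,0,0],"hand":0},
    {"travel":[0,0,0],"rot":[-0.018,0,0],"hand":0},
    {"travel":[0,0,0],"rot":[-0.018,0,0],"hand":0},
    {"travel":[0,0,0],"rot":[-0.018,0,0],"hand":0},
    {"travel":[0,0,0],"rot":[-0.018,0,0],"hand":0},
    {"travel":[0,0,0],"rot":[-0.01,0,0],"hand":0},
    {"travel":[0,0,0],"rot":[0,0,0],"hand":0},
    {"travel":[0,0,0],"rot":[0,0,0],"hand":0},
    {"travel":[0,0,0],"rot":[0,0,0],"hand":0}
  ]
}}

```text
clock: 11.17
position: [450.2, -26.0, 429.6]
ee_rot: [0.909, -0.245, -0.087, 0.326]
contact_force: [0.3, -0.6, -1.9]
gripper_width: 23.4
grasp_force: 59.7
```

Run:
```python
from h import *
s=sensors.read_state(); p=s['position']; R=Ro.from_quat(s['ee_rot']).as_matrix(); print(p,R.round(3),s['gripper_width'])
L=[shot('scene','s7')[0] for _ in range(4)]
_,d,c=load('s7'); im=np.mean(L,0)
o=-c[2].T@c[3]; w=o-p; w/=np.linalg.norm(w); print('view dir in tool',(R.T@w).round(3))
P=lambda h,r,x=0:proj([p+R@[x,r,65.8-h]],c)[0]
u,v=P(28,16).astype(int); g=im[...,0]-im[...,2]; W=np.zeros(g.shape); sl=np.s_[v-14:v+14,u-14:u+14]; W[sl]=np.clip(g[sl]-30,0,None)
vv,uu=np.mgrid[:420,:560]; q=np.array([(W*uu).sum(),(W*vv).sum()])/W.sum()
for r in(14,16,18):
    hh=np.arange(10,50,.1); Q=np.array([P(h,r) for h in hh]); k=np.argmin(np.hypot(*(Q-q).T)); print(r,q,hh[k],Q[k]-q)
for n,a in dict(pintip=P(-15,0),collarbot=P(0,16),collartop=P(7,16),slotlo=P(20,12.5),slothi=P(35,12.5),gripbot=P(59,13),griptop=P(105,13)).items(): print(n,a.round(1),'crop',((a-[u-25,v-25])*12+5.5).round(0))
cv2.imwrite('pics/c7.png',cv2.resize(im[v-25:v+25,u-25:u+25].astype(np.uint8),(600,600),interpolation=cv2.INTER_CUBIC)[:,:,::-1])
print('q crop',(q-[u-25,v-25])*12+5.5)
```

```text
[450.20544875 -26.04238398 429.64780612] [[ 0.865 -0.388 -0.318]
 [-0.502 -0.668 -0.55 ]
 [ 0.001  0.635 -0.772]] 23.39772818651614
view dir in tool [-0.002  1.     0.021]
14 [231.01514154 141.45885451] 29.79999999999993 [ 0.02124276 -0.02031852]
16 [231.01514154 141.45885451] 29.79999999999993 [0.02840472 0.01834121]
18 [231.01514154 141.45885451] 29.899999999999928 [ 0.02781465 -0.00488857]
pintip [234.3 167.9] crop [346. 617.]
collarbot [233.3 159.8] crop [334. 519.]
collartop [232.8 155.5] crop [327. 467.]
slotlo [231.8 147.4] crop [315. 371.]
slothi [230.6 138.2] crop [301. 260.]
gripbot [228.8 123.2] crop [279.  80.]
griptop [225.1  93.9] crop [ 234. -272.]
q crop [305.68169849 299.00625411]
```

View pics/c7.png

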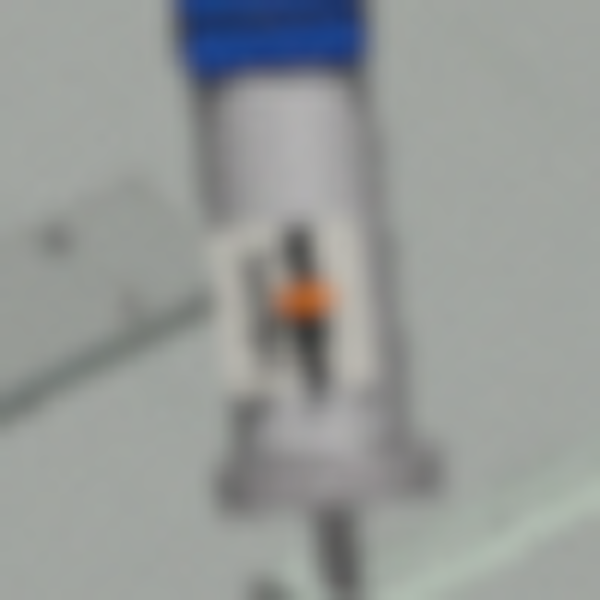

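The crop shows the tell-tale at (303,299) in a slot from about 225 to 400, which gives about 8–9 mm of travel (sunk about 6–6.5 mm). It is square to the camera, so I'll bring it closer along tool y to settle it, after checking clearance.

Run:
```python
from h import *
for f in('s1','d1'):
    im,d,c=load(f);C=cloud(d,c)
    M=(d>0)&(C[...,0]>120)&(C[...,0]<520)&(C[...,1]>-480)&(C[...,1]<-60)&(C[...,2]>150)
    P=C[M]; print(f,len(P),P.max(0),np.percentile(P,[1,50,99],axis=0).round(0) if len(P) else '')
print(sensors.read_state()['joints'])
```

```text
s1 28944 [ 264.33817846 -103.21351572  563.84674747] [[ 163. -428.  300.]
 [ 204. -320.  551.]
 [ 259. -125.  562.]]
d1 11467 [ 309.83031751 -100.4172519   539.6483584 ] [[ 164. -380.  154.]
 [ 225. -140.  345.]
 [ 302. -104.  529.]]
[ 0.53810957  0.23687569  0.05697455  0.34518595 -1.99043337  0.54959707]
```

{"op": "servo_tool", "data": {
  "motion": [
    {"travel":[0.08,0.06,0],"rot":[0,0,0],"hand":0},
    {"travel":[0.08,0.12,0],"rot":[0,0,0],"hand":0},
    {"travel":[0,0.14,0],"rot":[0,0,0],"hand":0},
    {"travel":[0,0.14,0],"rot":[0,0,0],"hand":0},
    {"travel":[0,0.14,0],"rot":[0,0,0],"hand":0},
    {"travel":[0,0.14,0],"rot":[0,0,0],"hand":0},
    {"travel":[0,0.06,0],"rot":[0,0,0],"hand":0},
    {"travel":[0,0,0],"rot":[0,0,0],"hand":0},
    {"travel":[0,0,0],"rot":[0,0,0],"hand":0},
    {"travel":[0,0,0],"rot":[0,0,0],"hand":0}
  ]
}}

```text
clock: 12.2
position: [407.2, -179.2, 556.1]
ee_rot: [0.909, -0.244, -0.088, 0.327]
contact_force: [0.4, -0.1, -1.5]
gripper_width: 23.4
grasp_force: 59.7
```

Run:
```python
from h import *
s=sensors.read_state(); p=s['position']; R=Ro.from_quat(s['ee_rot']).as_matrix(); print(p,R.round(3),s['contact_force'])
L=[shot('scene','s8')[0] for _ in range(6)]
_,d,c=load('s8'); im=np.mean(L,0)
o=-c[2].T@c[3]; w=o-p; print('view dir in tool',(R.T@w/np.linalg.norm(w)).round(3),np.linalg.norm(w))
P=lambda h,r,x=0:proj([p+R@[x,r,65.8-h]],c)[0]
# rectify: homography of tester plane r=13, x -20..20, h -18..70, 8px/mm
g=[(-20,70),(20,70),(20,-5),(-20,-5)]
src=np.float32([P(h,13,x) for x,h in g]); dst=np.float32([[(x+20)*8,(70-h)*8] for x,h in g])
o=cv2.warpPerspective(np.clip(im,0,255).astype(np.uint8),cv2.getPerspectiveTransform(src,dst),(320,600),flags=cv2.INTER_CUBIC)
for h in range(0,71,5): cv2.line(o,(0,(70-h)*8),(12 if h%10 else 25,(70-h)*8),(255,0,0),1)
o=cv2.resize(o,(320,600)); cv2.imwrite('pics/c8.png',o[:,:,::-1])
of=o.astype(float); col=of[:,130:190]; 
rb=(of[...,0]-of[...,2])[:,130:190]; prof=rb.max(1); ii=np.where(prof>40)[0]; print('orange h',70-ii.min()/8,70-ii.max()/8)
```

```text
[ 407.2124729  -179.21138785  556.1052199 ] [[ 0.865 -0.386 -0.32 ]
 [-0.502 -0.667 -0.551]
 [-0.001  0.637 -0.771]] [ 0.41327333 -0.08224284 -1.54322015]
view dir in tool [-0.084  0.996  0.031] 498.099198578835
orange h 32.375 27.375
```

View pics/c8.png

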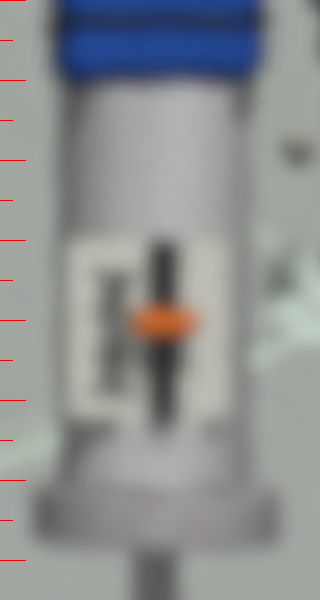

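The rectified view gives the tell-tale at y=322 against a 0–15 scale spanning 270–395. The travel is therefore about 8.8 mm and the pin sank about 6.2 mm, so the buffer goes in the black tray. The force record (spring about 5.8 N just before flush) also says less than 7 mm. Now I'll return the tester.

{"op": "servo_tool", "data": {
  "motion": [
    {"travel":[-0.08,-0.06,0],"rot":[0,0,0],"hand":0},
    {"travel":[-0.08,-0.12,0],"rot":[0,0,0],"hand":0},
    {"travel":[0,-0.14,0],"rot":[0,0,0],"hand":0},
    {"travel":[0,-0.14,0],"rot":[0,0,0],"hand":0},
    {"travel":[0,-0.14,0],"rot":[0,0,0],"hand":0},
    {"travel":[0,-0.14,0],"rot":[0,0,0],"hand":0},
    {"travel":[0,-0.06,0],"rot":[0.01,0,0],"hand":0},
    {"travel":[0,0,0],"rot":[0.018,0,0],"hand":0},
    {"travel":[0,0,0],"rot":[0.018,0,0],"hand":0},
    {"travel":[0,0,0],"rot":[0.018,0,0],"hand":0}
  ]
}}

```text
clock: 13.33
position: [451.1, -24.7, 428.9]
ee_rot: [0.956, -0.256, -0.037, 0.138]
contact_force: [0.3, -0.6, -1.9]
gripper_width: 23.1
grasp_force: 59.6
```

{"op": "servo_tool", "data": {
  "motion": [
    {"travel":[0,0,0],"rot":[0.018,0,0],"hand":0},
    {"travel":[0,0,0],"rot":[0.018,0,0],"hand":0},
    {"travel":[0,0,0],"rot":[0.01,0,0],"hand":0},
    {"travel":[0,0,0],"rot":[0,0,0.016],"hand":0},
    {"travel":[0,0,0],"rot":[0,0,0.017],"hand":0},
    {"travel":[0,0,0],"rot":[0,0,0.017],"hand":0},
    {"travel":[0,0,0],"rot":[0,0,0.017],"hand":0},
    {"travel":[0,0,0],"rot":[0,0,0.017],"hand":0},
    {"travel":[0,0,0],"rot":[0,0,0.016],"hand":0},
    {"travel":[0,0,0],"rot":[0,0,0],"hand":0}
  ]
}}

```text
clock: 14.17
position: [449.8, -25.9, 428.9]
ee_rot: [0.838, -0.546, -0.0, 0.001]
contact_force: [0.7, 0.3, -1.9]
gripper_width: 23.0
grasp_force: 59.6
```

{"op": "servo_tool", "data": {
  "motion": [
    {"travel":[0.09,-0.085,0],"rot":[0,0,0],"hand":0},
    {"travel":[0.09,-0.085,0],"rot":[0,0,0],"hand":0},
    {"travel":[0.09,-0.085,0],"rot":[0,0,0],"hand":0},
    {"travel":[0.09,-0.085,0],"rot":[0,0,0],"hand":0},
    {"travel":[0.09,-0.085,0.06],"rot":[0,0,0],"hand":0},
    {"travel":[0.088,-0.086,0.08],"rot":[0,0,0],"hand":0},
    {"travel":[0,0,0.14],"rot":[0,0,0],"hand":0},
    {"travel":[0,0,0.16],"rot":[0,0,0],"hand":0},
    {"travel":[0,0,0.16],"rot":[0,0,0],"hand":0},
    {"travel":[0,0,0.16],"rot":[0,0,0],"hand":0}
  ]
}}

```text
clock: 15.0
position: [621.0, -97.2, 236.8]
ee_rot: [0.839, -0.544, -0.0, 0.001]
contact_force: [0.6, 1.0, -1.8]
gripper_width: 22.9
grasp_force: 59.7
```

{"op": "servo_tool", "data": {
  "motion": [
    {"travel":[0,0,0.16],"rot":[0,0,0],"hand":0},
    {"travel":[0,0,0.12],"rot":[0,0,0],"hand":0},
    {"travel":[0,0,0],"rot":[0,0,0],"hand":0},
    {"travel":[0,0,0],"rot":[0,0,0],"hand":0},
    {"travel":[0,0,0],"rot":[0,0,0],"hand":0}
  ]
}}

```text
clock: 15.42
position: [623.2, -97.3, 171.6]
ee_rot: [0.839, -0.544, 0.002, -0.0]
contact_force: [1.1, 0.2, -1.5]
gripper_width: 23.1
grasp_force: 59.8
```

Run:
```python
from h import *
from scipy.optimize import least_squares
s=sensors.read_state(); p=s['position']; print(p,Ro.from_quat(s['ee_rot']).as_matrix().round(4))
for f,n in(('s9','scene'),('d9','side')):
    im,d,c=shot(n,f);C=cloud(d,c);fits(f)
    for nm,lo,hi,r in(('barrel',p[2]-55,p[2]-25,12.5),('collar',p[2]-66,p[2]-59,16)):
        M=(d>0)&(np.hypot(C[...,0]-p[0],C[...,1]-p[1])<20)&(C[...,2]>lo)&(C[...,2]<hi); P=C[M]
        print(f,nm,len(P),least_squares(lambda q:np.hypot(P[:,0]-q[0],P[:,1]-q[1])-r,p[:2],loss='soft_l1').x.round(1))
```

```text
[623.19833532 -97.31671452 171.64367992] [[ 0.4071 -0.9134  0.0037]
 [-0.9134 -0.4071 -0.0013]
 [ 0.0027 -0.0029 -1.    ]]
s9 stand n 503 c [619.1 -97.7] size [70.2 69.4] ang 3.3 z 32.2 med [ 617.7 -100.2]
s9 buf n 310 c [448.  -26.3] size [49.2 47.2] ang 53.1 z 60.2 med [447.4 -27.3]
s9 purp n 339 c [ 478.9 -126.2] size [49.2 45.4] ang 51.5 z 60.3 med [ 477.4 -127.4]
s9 blkrim n 427 c [494.6 150.9] size [147.9 184.9] ang 6.9 z 19.2 med [496.7 148.8]
s9 red n 3003 c [ 500.9 -310.5] size [128.1 119.4] ang 87.7 z 3.8 med [ 502.2 -311.8]
s9 barrel 100 [620.3 -97.1]
s9 collar 31 [622.  -96.6]
d9 stand n 422 c [620.1 -98.6] size [68.4 73.2] ang 4.6 z 32.7 med [620. -97.]
d9 buf n 260 c [449.1 -26.4] size [48.2 46.3] ang 49.8 z 60.8 med [449.8 -24.7]
d9 purp n 226 c [ 479.1 -127.9] size [49.9 48.7] ang 77.9 z 61.0 med [ 479.3 -124.6]
d9 blkrim n 589 c [497.5 149. ] size [147.7 186.3] ang 7.3 z 18.7 med [485.8 174.5]
d9 red n 1382 c [ 483.6 -304.9] size [155.3 158.9] ang 87.0 z 6.0 med [ 504.4 -317.2]
d9 barrel 124 [ 622.  -100.4]
d9 collar 23 [ 622.3 -102.2]
```

{"op": "servo_tool", "data": {
  "motion": [
    {"travel":[-0.0047,0.0106,0.04],"rot":[0,0,0],"hand":0},
    {"travel":[0,0,0.08],"rot":[0,0,0],"hand":0},
    {"travel":[0,0,0.08],"rot":[0,0,0],"hand":0},
    {"travel":[0,0,0.02],"rot":[0,0,0],"hand":0},
    {"travel":[0,0,0],"rot":[0,0,0],"hand":0},
    {"travel":[0,0,0],"rot":[0,0,0],"hand":0},
    {"travel":[0,0,0],"rot":[0,0,0],"hand":0},
    {"travel":[0,0,0],"rot":[0,0,0],"hand":0}
  ]
}}

```text
clock: 16.18
position: [619.5, -97.1, 115.9]
ee_rot: [0.838, -0.545, 0.001, -0.001]
contact_force: [-0.9, 0.4, -1.5]
gripper_width: 23.2
grasp_force: 59.7
```

Run:
```python
from h import *
from scipy.optimize import least_squares
s=sensors.read_state(); p=s['position']; print(p,Ro.from_quat(s['ee_rot']).as_matrix().round(4),s['contact_force'])
for f,n in(('s10','scene'),('d10','side')):
    im,d,c=shot(n,f);C=cloud(d,c)
    for nm,lo,hi,r in(('barrel',p[2]-55,p[2]-25,12.5),('collar',p[2]-66,p[2]-59,16)):
        M=(d>0)&(np.hypot(C[...,0]-p[0],C[...,1]-p[1])<20)&(C[...,2]>lo)&(C[...,2]<hi); P=C[M]
        print(f,nm,len(P),least_squares(lambda q:np.hypot(P[:,0]-q[0],P[:,1]-q[1])-r,p[:2],loss='soft_l1').x.round(1))
```

```text
[619.50276833 -97.13710443 115.86186497] [[ 0.4054 -0.9141  0.0031]
 [-0.9142 -0.4054 -0.    ]
 [ 0.0012 -0.0028 -1.    ]] [-0.88058493  0.37707716 -1.5073434 ]
s10 barrel 85 [616.  -96.9]
s10 collar 19 [617.8 -97.2]
d10 barrel 115 [ 617.7 -100.1]
d10 collar 25 [ 618.  -101.5]
```

{"op": "servo_tool", "data": {
  "motion": [
    {"travel":[0.002,-0.004,0],"rot":[0,0,0],"hand":0},
    {"travel":[0,0,0.03],"rot":[0,0,0],"hand":0},
    {"travel":[0,0,0.03],"rot":[0,0,0],"hand":0},
    {"travel":[0,0,0.03],"rot":[0,0,0],"hand":0},
    {"travel":[0,0,0.012],"rot":[0,0,0],"hand":0},
    {"travel":[0,0,0],"rot":[0,0,0],"hand":0},
    {"travel":[0,0,0],"rot":[0,0,0],"hand":0},
    {"travel":[0,0,0],"rot":[0,0,0],"hand":0}
  ]
}}

```text
clock: 16.95
position: [619.8, -97.2, 88.8]
ee_rot: [0.838, -0.545, 0.0, 0.0]
contact_force: [-0.5, -0.4, -1.8]
gripper_width: 22.9
grasp_force: 59.8
```

{"op": "servo_tool", "data": {
  "motion": [
    {"travel":[0,0,0.006],"rot":[0,0,0],"hand":0},
    {"travel":[0,0,0],"rot":[0,0,0],"hand":0},
    {"travel":[0,0,0],"rot":[0,0,0],"hand":0},
    {"travel":[0,0,0],"rot":[0,0,0],"hand":0}
  ]
}}

```text
clock: 17.28
position: [619.6, -97.2, 87.4]
ee_rot: [0.838, -0.545, 0.0, -0.0]
contact_force: [-0.3, -0.8, -0.9]
gripper_width: 23.2
grasp_force: 59.7
```

{"op": "servo_tool", "data": {
  "motion": [
    {"travel":[0,0,0.006],"rot":[0,0,0],"hand":0},
    {"travel":[0,0,0],"rot":[0,0,0],"hand":0},
    {"travel":[0,0,0],"rot":[0,0,0],"hand":0},
    {"travel":[0,0,0],"rot":[0,0,0],"hand":0}
  ]
}}

```text
clock: 17.62
position: [619.8, -97.2, 85.9]
ee_rot: [0.838, -0.545, 0.0, -0.0]
contact_force: [-0.9, 0.3, 0.1]
gripper_width: 23.2
grasp_force: 59.9
```

{"op": "servo_tool", "data": {
  "motion": [
    {"travel":[0,0,0.002],"rot":[0,0,0],"hand":0},
    {"travel":[0,0,0],"rot":[0,0,0],"hand":0},
    {"travel":[0,0,0],"rot":[0,0,0],"hand":0}
  ]
}}

```text
clock: 17.87
position: [620.0, -97.3, 85.9]
ee_rot: [0.838, -0.545, 0.001, -0.0]
contact_force: [-0.7, 0.1, 2.5]
gripper_width: 23.3
grasp_force: 60.4
```

{"op": "servo_tool", "data": {
  "motion": [
    {"travel":[0,0,0],"rot":[0,0,0],"hand":0.4},
    {"travel":[0,0,0],"rot":[0,0,0],"hand":0.7},
    {"travel":[0,0,0],"rot":[0,0,0],"hand":0.9},
    {"travel":[0,0,0],"rot":[0,0,0],"hand":0.9},
    {"travel":[0,0,0],"rot":[0,0,0],"hand":0.9},
    {"travel":[0,0,-0.04],"rot":[0,0,0],"hand":0.9},
    {"travel":[0,0,-0.1],"rot":[0,0,0],"hand":0.9},
    {"travel":[0,0,-0.15],"rot":[0,0,0],"hand":0.9},
    {"travel":[0,0,-0.15],"rot":[0,0,0],"hand":1},
    {"travel":[0,0,0],"rot":[0,0,0],"hand":1}
  ]
}}

```text
clock: 18.7
position: [624.6, -98.0, 205.6]
ee_rot: [0.839, -0.545, 0.008, -0.004]
contact_force: [0.6, -0.3, 2.6]
gripper_width: 85.2
grasp_force: 0.0
```

Run:
```python
from h import *
s=sensors.read_state(); p=s['position']; print(p,s['contact_force'],s['gripper_width'])
shot('wrist','w11'); shot('side','d11'); shot('scene','s11')
for f in('w11','d11'): fits(f)
# black tray: local frame fit using dark low pixels in scene+w1
for f in('s11','d11','w1'):
    im,d,c=load(f); C=cloud(d,c); g=im.max(2)
    M=((d>0)&(g<75)&(C[...,2]<28)&(C[...,2]>-4)&(C[...,0]>400)&(C[...,0]<580)&(C[...,1]>40)&(C[...,1]<250)).astype(np.uint8)
    M=cv2.morphologyEx(M,cv2.MORPH_OPEN,np.ones((3,3)))
    P=C[M>0]; r=cv2.minAreaRect(P[:,:2].astype(np.float32)); print(f,len(P),r)
im,d,c=load('w1'); cv2.imwrite('pics/c11.png',cv2.resize(np.clip(im[210:345,320:440].astype(float)*2.5,0,255).astype(np.uint8),(533,600),interpolation=cv2.INTER_CUBIC)[:,:,::-1])
```

```text
[624.56275172 -97.98745898 205.61724268] [ 0.61937721 -0.33616019  2.58847488] 85.17568344213107
w11 griptop n 416 c [617.6 -98.4] size [24.5 25.6] ang 23.8 z 124.5 med [ 619.8 -102.4]
w11 gripall n 574 c [617.6 -98.2] size [24.7 27.2] ang 23.7 z 123.9 med [ 621.  -106.2]
w11 stand n 1826 c [619.6 -98.3] size [66.8 68.3] ang 4.9 z 32.8 med [ 630.3 -110.6]
w11 purp n 1336 c [ 480.  -126.9] size [48.3 49.2] ang 23.3 z 60.8 med [ 481.  -127.7]
w11 blkrim n 654 c [482.9 108.2] size [110.9 103.2] ang 9.0 z 19.6 med [482.8  72.1]
w11 red n 11949 c [ 503.2 -309.5] size [130.6 120.4] ang 87.5 z 4.5 med [ 498.9 -315.7]
d11 griptop n 51 c [620.7 -91.5] size [16.5 31.5] ang 74.6 z 123.4 med [619.6 -89.5]
d11 gripall n 192 c [620.9 -90.8] size [20.3 32.6] ang 77.3 z 106.9 med [617.4 -88.3]
d11 stand n 378 c [620.2 -98.5] size [67.9 74.8] ang 4.9 z 32.7 med [618.8 -89. ]
d11 buf n 257 c [450.3 -26.5] size [49.  46.1] ang 57.6 z 60.9 med [450.4 -24.3]
d11 purp n 224 c [ 479.4 -127.1] size [46.4 50.1] ang 4.7 z 60.7 med [ 479.3 -125.1]
d11 blkrim n 581 c [497.7 149.1] size [146.2 186.1] ang 8.2 z 19.0 med [485.9 174.9]
d11 red n 1390 c [ 494.8 -305.9] size [152.3 136.3] ang 86.8 z 6.2 med [ 504.5 -316.6]
s11 2156 ((484.8550109863281, 138.90771484375), (124.10289001464844, 163.76214599609375), 8.401144981384277)
d11 3138 ((490.9466857910156, 125.86357116699219), (134.10296630859375, 188.63633728027344), 8.511617660522461)
w1 7242 ((490.5689697265625, 146.87025451660156), (162.37069702148438, 185.8660125732422), 3.473057985305786)
```

View pics/c11.png

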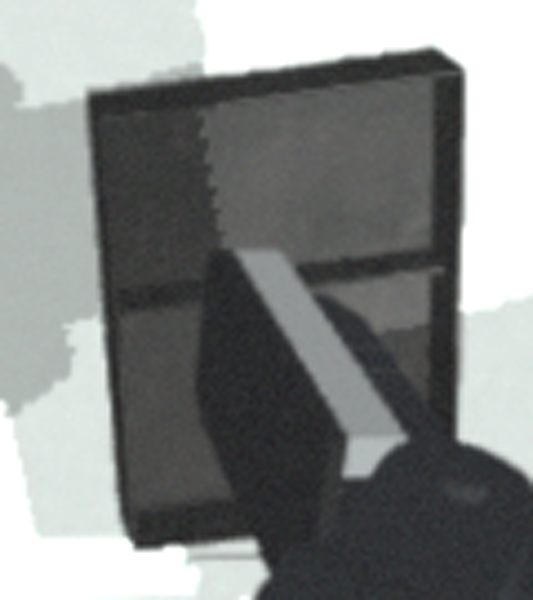

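The crop shows the black tray with rim corners at (90,92), (463,72), (133,547) and the divider from (118,297) to (445,267). I'll turn these into metres.

Run:
```python
from h import *
im,d,c=load('w1'); C=cloud(d,c); f=lambda q:(np.array(q)/4.444+[320,210])
for n,q,z in(('rimTL',(90,92),22),('rimTR',(436,50),22),('rimTRb',(463,72),22),('rimBL',(133,547),22),('floorT-L',(108,112),2),('floorT-R',(430,80),2),('divL top',(118,290),2),('divL bot',(122,310),2),('divR top',(432,262),2),('floorB-L',(137,505),2)):
    u,v=f(q).round().astype(int); print(n,atz([f(q)],z,c)[0].round(1),'cloud',C[v,u].round(1))
# fine profile along tray y through floor: height map bin
for f_ in('s11','d11','w1'):
    im,d,c=load(f_);C=cloud(d,c); th=np.radians(8.4); e=np.array([np.cos(th),np.sin(th)]); n=np.array([-np.sin(th),np.cos(th)])
    q=C[...,:2]-[485,148]; a=q@e; b=q@n; M=(d>0)&(abs(a)<35)&(abs(b)<100)&(C[...,2]<40)
    print(f_,[(int(k),np.percentile(C[...,2][M&(abs(b-k)<2)],90).round(0)) for k in range(-96,97,4) if (M&(abs(b-k)<2)).sum()>3])
    M=(d>0)&(abs(b+35)<25)&(abs(a)<90)&(C[...,2]<40)
    print('  a',[(int(k),np.percentile(C[...,2][M&(abs(a-k)<2)],90).round(0)) for k in range(-76,77,4) if (M&(abs(a-k)<2)).sum()>3])
```

```text
rimTL [546.6  59.1  22. ] cloud [543.5  65.6   6.2]
rimTR [445.1  46.2  22. ] cloud [437.8  51.    7.2]
rimTRb [435.9  53.1  22. ] cloud [436.   52.9  21.7]
rimBL [520.8 222.8  22. ] cloud [520.7 222.7  22. ]
floorT-L [536.1  73.5   2. ] cloud [540.9  65.8  20.4]
floorT-R [435.4  63.2   2. ] cloud [435.5  62.8   2.9]
divL top [528.4 136.2   2. ] cloud [528.8 133.6   5.9]
divL bot [526.5 143.7   2. ] cloud [531.2 134.8  17.5]
divR top [424.9 127.    2. ] cloud [432.7 119.3  16. ]
floorB-L [515.  221.8   2. ] cloud [514.8 222.2   2.4]
s11 [(-96, np.float64(2.0)), (-92, np.float64(19.0)), (-88, np.float64(21.0)), (-76, np.float64(4.0)), (-72, np.float64(4.0)), (-68, np.float64(4.0)), (-64, np.float64(4.0)), (-60, np.float64(4.0)), (-56, np.float64(4.0)), (-52, np.float64(4.0)), (-48, np.float64(5.0)), (-44, np.float64(5.0)), (-40, np.float64(4.0)), (-36, np.float64(5.0)), (-32, np.float64(4.0)), (-28, np.float64(4.0)), (-24, np.float64(4.0)), (-20, np.float64(17.0)), (-16, np.float64(16.0)), (-8, np.float64(4.0)), (-4, np.float64(4.0)), (0, np.float64(5.0)), (4, np.float64(4.0)), (8, np
[... 4530 characters left out ...]
p.float64(12.0)), (-36, np.float64(9.0)), (-32, np.float64(9.0)), (-28, np.float64(10.0)), (-24, np.float64(12.0)), (-20, np.float64(12.0)), (-16, np.float64(11.0)), (-12, np.float64(4.0)), (-8, np.float64(4.0)), (-4, np.float64(4.0)), (0, np.float64(4.0)), (4, np.float64(4.0)), (8, np.float64(4.0)), (12, np.float64(4.0)), (16, np.float64(5.0)), (20, np.float64(13.0)), (24, np.float64(12.0)), (28, np.float64(13.0)), (32, np.float64(12.0)), (36, np.float64(13.0)), (40, np.float64(12.0)), (44, np.float64(23.0)), (48, np.float64(23.0)), (52, np.float64(2.0)), (56, np.float64(2.0)), (60, np.float64(2.0)), (64, np.float64(2.0)), (68, np.float64(2.0)), (72, np.float64(2.0)), (76, np.float64(2.0))]
```

{"op": "servo_tool", "data": {
  "motion": [
    {"travel":[-0.09,0.085,0],"rot":[0,0,0],"hand":1},
    {"travel":[-0.09,0.085,0],"rot":[0,0,0],"hand":1},
    {"travel":[-0.09,0.085,0],"rot":[0,0,0],"hand":1},
    {"travel":[-0.09,0.085,0],"rot":[0,0,0],"hand":1},
    {"travel":[-0.09,0.085,0],"rot":[0,0,0],"hand":1},
    {"travel":[-0.085,0.083,0.12],"rot":[0,0,0],"hand":1},
    {"travel":[0,0,0.12],"rot":[0,0,0],"hand":1},
    {"travel":[0,0,0.12],"rot":[0,0,0],"hand":1},
    {"travel":[0,0,0],"rot":[0,0,0],"hand":1},
    {"travel":[0,0,0],"rot":[0,0,0],"hand":1}
  ]
}}

```text
clock: 19.68
position: [448.2, -27.0, 104.4]
ee_rot: [0.838, -0.545, -0.002, 0.002]
contact_force: [0.5, -0.1, 1.2]
gripper_width: 85.5
grasp_force: 0.0
```

Run:
```python
from h import *
s=sensors.read_state(); print(s['position'],Ro.from_quat(s['ee_rot']).as_matrix().round(3))
for f in('s1','d1','w1'):
    im,d,c=load(f);C=cloud(d,c)
    M=(d>0)&(np.hypot(C[...,0]-474,C[...,1]-172)<130)&(C[...,2]>45)
    P=C[M]; print(f,len(P),P.min(0) if len(P) else '',P.max(0) if len(P) else '')
```

```text
[448.24863827 -26.9901786  104.42762062] [[ 0.406 -0.914 -0.005]
 [-0.914 -0.406 -0.002]
 [-0.     0.005 -1.   ]]
s1 2002 [382.5734193   60.80634815  45.01157018] [591.31617378 294.2619089  601.43553357]
d1 7676 [350.04985743  95.50990103  46.3704874 ] [603.27438461 295.45601319 602.08652617]
w1 34 [583.11344962 107.79582577  45.01181579] [592.57713161 219.75411615  46.34088536]
```

Run:
```python
from h import *
G=np.zeros((14,20),int)
for f in('s1','d1','w1','s11','d11'):
    im,d,c=load(f);C=cloud(d,c)
    M=(d>0)&(C[...,2]>70)&(C[...,2]<480)&(C[...,0]>330)&(C[...,0]<610)&(C[...,1]>-50)&(C[...,1]<350)
    P=C[M]; h=np.zeros((14,20)); i=((P[:,0]-330)/20).astype(int); j=((P[:,1]+50)/20).astype(int)
    for a,b in zip(i,j): h[a,b]+=1
    print(f); print('y from -50 step 20'); 
    for k in range(14): print(330+20*k,h[k].astype(int))
    if f=='d1': 
        Q=P[(P[:,1]<270)&(P[:,1]>90)]; print(np.c_[Q[::max(1,len(Q)//12)]].round(0))
```

```text
s1
y from -50 step 20
330 [0 0 0 0 0 0 0 0 0 0 0 0 0 0 0 0 0 0 0 0]
350 [0 0 0 0 0 0 0 0 0 0 0 0 0 0 0 0 0 0 0 0]
370 [0 0 0 0 0 0 0 0 0 0 0 0 0 0 0 0 0 0 0 0]
390 [0 0 0 0 0 0 0 0 0 0 0 0 0 0 0 0 0 0 0 0]
410 [0 0 0 0 0 0 0 0 0 0 0 0 0 0 0 0 0 0 0 0]
430 [0 0 0 0 0 0 0 0 0 0 0 0 0 0 0 0 0 0 0 0]
450 [0 0 0 0 0 0 0 0 0 0 0 0 0 0 0 0 0 0 0 0]
470 [0 0 0 0 0 0 0 0 0 0 0 0 0 0 0 0 0 0 0 0]
490 [0 0 0 0 0 0 0 0 0 0 0 0 0 0 0 0 0 0 0 0]
510 [  0   0   0   0   0   0   0   0   0   0   0   0   0   0   0   0   0   0
   0 356]
530 [  0   0   1   0   0   0   0   0   0   0   0   0   0   0   0   0   0   0
 125 330]
550 [  0 125 230  21   0   0   0   0   0   0   0   0   0   0   0   0   0   0
 111 289]
570 [  0 298 542  73   0   0   0   0   0   0   0   0   0   0   0   0   0   0
  17  77]
590 [329 671  65  58   0   0   0   0   0   0   0   0   0   0   0   0   0   0
   0   0]
d1
y from -50 step 20
330 [0 0 0 0 0 0 0 0 0 0 0 0 0 0 0 0 0 0 0 0]
350 [0 0 0 0 0 0 0 0 0 0 0 0 0 0 0 0 0 0 0 0]
370 [0 0 0 0 0 0 0 0 0 0 0 0 0 0 0 0 0 0 0 0]
390 [0 0 0 0 0 0 0 0 0 0 0 0 0 0 0 0 0 0 0 0]
410 [0 0 0 0 0 0 0 0 0 
[... 2392 characters left out ...]
0 0 0 0 0 0 0 0 0 0 0 0 0]
370 [0 0 0 0 0 0 0 0 0 0 0 0 0 0 0 0 0 0 0 0]
390 [0 0 0 0 0 0 0 0 0 0 0 0 0 0 0 0 0 0 0 0]
410 [0 0 0 0 0 0 0 0 0 0 0 0 0 0 0 0 0 0 0 0]
430 [0 0 0 0 0 0 0 0 0 0 0 0 0 0 0 0 0 0 0 0]
450 [0 0 0 0 0 0 0 0 0 0 0 0 0 0 0 0 0 0 0 0]
470 [0 0 0 0 0 0 0 0 0 0 0 0 0 0 0 0 0 0 0 0]
490 [0 0 0 0 0 0 0 0 0 0 0 0 0 0 0 0 0 0 0 0]
510 [  0   0   0   0   0   0   0   0   0   0   0   0   0   0   0   0   0   0
   0 280]
530 [  0   0   0   0   0   0   0   0   0   0   0   0   0   0   0   0   0   0
   2 107]
550 [ 0  0  0  0  0  0  0  0  0  0  0  0  0  0  0  0  0  0  1 45]
570 [ 0  0  0  0  0  0  0  0  0  0  0  0  0  0  0  0  0  0  3 31]
590 [0 0 0 0 0 0 0 0 0 0 0 0 0 0 0 0 0 0 0 0]
```

{"op": "servo_tool", "data": {
  "motion": [
    {"travel":[0.002,-0.004,0.08],"rot":[0,0,0],"hand":1},
    {"travel":[0,0,0.12],"rot":[0,0,0],"hand":1},
    {"travel":[0,0,0.08],"rot":[0,0,0],"hand":1},
    {"travel":[0,0,0.035],"rot":[0,0,0],"hand":1},
    {"travel":[0,0,0],"rot":[0,0,0],"hand":0.7},
    {"travel":[0,0,0],"rot":[0,0,0],"hand":0.65},
    {"travel":[0,0,0],"rot":[0,0,0],"hand":0},
    {"travel":[0,0,0],"rot":[0,0,0],"hand":0},
    {"travel":[0,0,0],"rot":[0,0,0],"hand":0},
    {"travel":[0,0,0],"rot":[0,0,0],"hand":0}
  ]
}}

```text
clock: 20.52
position: [451.3, -26.4, 27.7]
ee_rot: [0.838, -0.545, 0.001, -0.001]
contact_force: [-0.3, -0.2, 0.2]
gripper_width: 12.7
grasp_force: 0.0
```

{"op": "servo_tool", "data": {
  "motion": [
    {"travel":[0,0,0],"rot":[0,0,0],"hand":0},
    {"travel":[0,0,0],"rot":[0,0,0],"hand":0},
    {"travel":[0,0,0],"rot":[0,0,0],"hand":0}
  ]
}}

```text
clock: 20.77
position: [450.8, -26.5, 27.0]
ee_rot: [0.838, -0.545, 0.0, -0.0]
contact_force: [-0.1, 0.2, 0.2]
gripper_width: 0.3
grasp_force: 0.0
```

The gripper shut on nothing. I'll look.

Run:
```python
from h import *
shot('scene','s12'); shot('side','d12'); shot('wrist','w12')
for f in('s12','d12','w12'): fits(f)
a=load('s12')[0][120:330,180:400]; b=load('d12')[0][110:320,200:420]
cv2.imwrite('pics/c12.png',cv2.resize(np.hstack([a,b]),(800,382),interpolation=2)[:,:,::-1])
```

```text
s12 griptop n 41 c [ 614.1 -104.1] size [16.9 25. ] ang 60.2 z 123.9 med [ 612.  -105.6]
s12 gripall n 42 c [ 614.1 -104.1] size [16.9 25. ] ang 60.2 z 123.9 med [ 612.3 -106. ]
s12 stand n 436 c [619.4 -98. ] size [71.1 69.1] ang 3.7 z 32.1 med [ 608.7 -108.9]
s12 buf n 187 c [446.4 -33.7] size [35.  48.2] ang 77.3 z 60.1 med [441.9 -35.7]
s12 purp n 338 c [ 478.9 -126.2] size [49.7 45.4] ang 51.6 z 60.2 med [ 478.  -127.9]
s12 blkrim n 245 c [448.7 162.6] size [213.6  98.6] ang 67.4 z 19.2 med [442.9 207.9]
s12 red n 2987 c [ 501.1 -310.6] size [128.  118.8] ang 87.5 z 3.8 med [ 502.  -312.2]
d12 griptop n 51 c [619.5 -94.2] size [26.2 22.8] ang 8.2 z 124.5 med [618.7 -92.5]
d12 gripall n 196 c [619.7 -92.2] size [22.  31.7] ang 83.9 z 107.0 med [617.2 -89.1]
d12 stand n 388 c [620.4 -99.4] size [68.4 74.4] ang 4.6 z 32.7 med [617.1 -88.9]
d12 buf n 195 c [449.9 -23.4] size [46.1 43.6] ang 11.6 z 60.5 med [448.8 -19.9]
d12 purp n 39 c [ 484.9 -122.6] size [11.3 39.4] ang 32.2 z 61.4 med [ 483.  -121.5]
d12 blkrim n 566 c [498.7 148.8] size [147.9 185.9] ang 8.1 z 19.0 med [488.  176.9]
d12 red n 621 c [ 532.6 -314.1] size [140.9  59.4] ang 88.2 z 6.1 med [ 537.6 -313.1]
w12 gripall n 129 c [602.7 -94.6] size [3.2 8.4] ang 18.5 z 82.6 med [602.4 -94.3]
w12 stand n 6455 c [617.7 -91.3] size [67.9 56. ] ang 4.7 z 32.7 med [601.4 -80.4]
w12 buf n 3105 c [450.6 -30.5] size [49.2 40.5] ang 21.6 z 60.8 med [454.3 -37.1]
w12 purp n 9552 c [ 478.9 -126.3] size [49.5 49.1] ang 22.4 z 60.9 med [ 479.4 -126.8]
w12 blkrim n 867 c [529.9  79.5] size [74.5 38.2] ang 55.7 z 20.3 med [534.1  65.1]
```

View pics/c12.png

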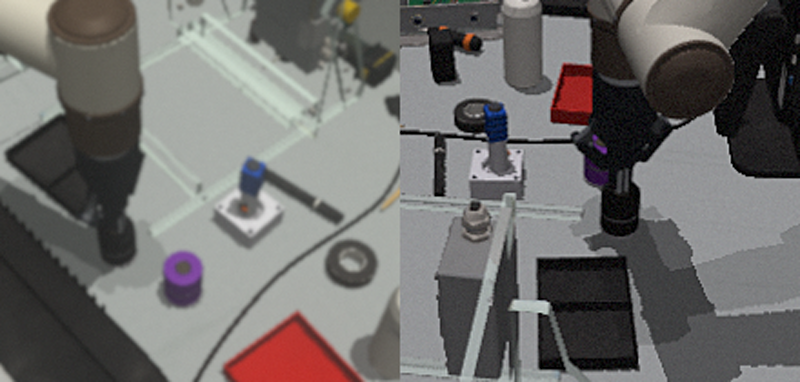

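The crop shows the buffer still in place with the shut fingers over its middle, which conflicts with the reported height. I'll stop viewing pictures now and check with depth.

Run:
```python
from h import *
s=sensors.read_state(); p=s['position']; print({k:np.round(v,3) for k,v in s.items()})
for f in('s12','d12','w12'):
    im,d,c=load(f);C=cloud(d,c); r=np.hypot(C[...,0]-450,C[...,1]+26.5)
    M=(d>0)&(r<45)&(C[...,2]<140)&(C[...,2]>-5)
    h,_=np.histogram(C[...,2][M],np.arange(-5,145,10)); print(f,h)
    for lo in(30,40,50,57,62,70,80): 
        m=M&(C[...,2]>lo)&(C[...,2]<lo+8); P=C[m]
        if len(P)>3: print('  z',lo,len(P),np.percentile(P[:,:2],[2,98],axis=0).round(0).tolist(),im[m].mean(0).round(0))
```

```text
{'clock': np.float64(20.917), 'joints': array([ 0.303,  0.308, -0.626,  0.   , -0.637,  0.114]), 'joint_vel': array([-0.002,  0.001,  0.   ,  0.   ,  0.003, -0.   ]), 'joint_efforts': array([-1.0000e-03, -2.8561e+01,  1.2068e+01,  2.6810e+00, -1.0000e-03,
        0.0000e+00]), 'position': array([450.711, -26.545,  26.847]), 'ee_rot': array([ 0.838, -0.545, -0.   ,  0.   ]), 'contact_force': array([-0.216, -0.026,  0.479]), 'wrist_torque': array([-0.034, -0.042,  0.007]), 'grasp_force': np.float64(0.0), 'gripper_width': np.float64(-0.068)}
s12 [480  46  46  46  47  48 185  16  21  16  12  43  64  50]
  z 30 41 [[424.0, -51.0], [468.0, -23.0]] [49. 50. 49.]
  z 40 38 [[424.0, -51.0], [461.0, -19.0]] [41. 42. 41.]
  z 50 50 [[424.0, -51.0], [463.0, -21.0]] [42. 42. 41.]
  z 57 176 [[425.0, -50.0], [471.0, -16.0]] [45. 45. 44.]
  z 62 31 [[426.0, -50.0], [464.0, -17.0]] [45. 45. 44.]
  z 70 19 [[437.0, -39.0], [460.0, -29.0]] [52. 52. 52.]
  z 80 15 [[440.0, -38.0], [458.0, -33.0]] [54. 55. 55.]
d12 [443  72  68  68  65  72 191  28  42  42  31  84 146 108]
  z 30 53 [[427.0, -30.0], [472.0, -1.0]] [18. 18. 18.]
  z 40 57 [[428.0, -22.0], [472.0, -1.0]] [10.  9.  9.]
  z 50 65 [[428.0, -26.0], [473.0, -2.0]] [10. 10. 10.]
  z 57 176 [[428.0, -42.0], [471.0, -4.0]] [15. 15. 14.]
  z 62 43 [[432.0, -34.0], [472.0, -4.0]] [23. 22. 22.]
  z 70 30 [[440.0, -30.0], [465.0, -15.0]] [39. 40. 42.]
  z 80 34 [[440.0, -28.0], [465.0, -16.0]] [35. 36. 38.]
w12 [5239  206  255  298  342  416 3102  291  548  648  719 2432 5574 5116]
  z 30 273 [[434.0, -51.0], [473.0, -27.0]] [33. 34. 34.]
  z 40 307 [[434.0, -51.0], [473.0, -28.0]] [19. 19. 19.]
  z 50 347 [[434.0, -51.0], [473.0, -26.0]] [19. 19. 19.]
  z 57 3013 [[426.0, -50.0], [472.0, -12.0]] [24. 24. 23.]
  z 62 153 [[428.0, -47.0], [468.0, -15.0]] [34. 34. 34.]
  z 70 362 [[442.0, -39.0], [465.0, -28.0]] [37. 38. 39.]
  z 80 461 [[442.0, -39.0], [465.0, -28.0]] [37. 38. 39.]
```

{"op": "servo_tool", "data": {
  "motion": [
    {"travel":[0,0,0],"rot":[0,0,0],"hand":0.2},
    {"travel":[0,0,0],"rot":[0,0,0],"hand":0.3},
    {"travel":[0,0,0],"rot":[0,0,0],"hand":0.4},
    {"travel":[0,0,0],"rot":[0,0,0],"hand":0.4}
  ]
}}

```text
clock: 21.25
position: [450.7, -26.5, 26.9]
ee_rot: [0.838, -0.545, -0.0, 0.0]
contact_force: [-0.9, -0.1, -0.7]
gripper_width: 33.9
grasp_force: 0.0
```

Run:
```python
from h import *
shot('scene','s13'); shot('side','d13'); shot('wrist','w13')
for f in('s13','d13','w13'):
    im,d,c=load(f);C=cloud(d,c); r=np.hypot(C[...,0]-450,C[...,1]+26.5)
    M=(d>0)&(r<60)
    for lo in(10,20,30,40,50,62,70,80): 
        m=M&(C[...,2]>lo)&(C[...,2]<lo+8); P=C[m]
        if len(P)>3: print(f,'  z',lo,len(P),np.percentile(P[:,:2],[2,50,98],axis=0).round(0).tolist(),im[m].mean(0).round(0))
```

```text
s13   z 10 46 [[424.0, -51.0], [446.0, -40.0], [506.0, -25.0]] [85. 87. 85.]
s13   z 20 40 [[424.0, -51.0], [443.0, -44.0], [506.0, -22.0]] [65. 66. 65.]
s13   z 30 40 [[424.0, -51.0], [439.0, -45.0], [467.0, -23.0]] [49. 49. 49.]
s13   z 40 36 [[424.0, -50.0], [434.0, -45.0], [461.0, -18.0]] [42. 43. 42.]
s13   z 50 46 [[424.0, -50.0], [439.0, -43.0], [471.0, -18.0]] [44. 44. 44.]
s13   z 62 37 [[430.0, -47.0], [458.0, -31.0], [471.0, -13.0]] [48. 48. 47.]
s13   z 70 31 [[421.0, -45.0], [464.0, -29.0], [474.0, -15.0]] [50. 51. 50.]
s13   z 80 23 [[425.0, -46.0], [467.0, -28.0], [475.0, -19.0]] [52. 53. 53.]
d13   z 10 62 [[428.0, -40.0], [452.0, -10.0], [505.0, -3.0]] [32. 32. 31.]
d13   z 20 55 [[428.0, -22.0], [450.0, -8.0], [471.0, -1.0]] [16. 15. 16.]
d13   z 30 56 [[427.0, -29.0], [448.0, -7.0], [472.0, -2.0]] [19. 17. 19.]
d13   z 40 59 [[427.0, -24.0], [451.0, -8.0], [472.0, -3.0]] [11. 11. 11.]
d13   z 50 60 [[427.0, -27.0], [449.0, -9.0], [473.0, -2.0]] [10.  9.  9.]
d13   z 62 67 [[429.0, -49.0], [447.0, -28.0], [470.0, -6.0]] [23. 21. 22.]
d13   z 70 41 [[426.0, -43.0], [441.0, -25.0], [478.0, -11.0]] [37. 38. 40.]
d13   z 80 48 [[425.0, -42.0], [452.0, -23.0], [480.0, -10.0]] [35. 35. 37.]
w13   z 10 283 [[435.0, -51.0], [467.0, -43.0], [505.0, -28.0]] [60. 63. 61.]
w13   z 20 226 [[435.0, -51.0], [461.0, -47.0], [507.0, -28.0]] [34. 35. 35.]
w13   z 30 276 [[433.0, -51.0], [459.0, -47.0], [473.0, -27.0]] [34. 35. 35.]
w13   z 40 307 [[433.0, -51.0], [459.0, -47.0], [473.0, -27.0]] [20. 20. 20.]
w13   z 50 379 [[434.0, -51.0], [458.0, -47.0], [473.0, -25.0]] [20. 20. 20.]
w13   z 62 262 [[431.0, -46.0], [453.0, -28.0], [476.0, -9.0]] [28. 29. 28.]
w13   z 70 487 [[426.0, -46.0], [439.0, -29.0], [480.0, -13.0]] [37. 39. 39.]
w13   z 80 633 [[426.0, -46.0], [462.0, -29.0], [480.0, -12.0]] [37. 38. 38.]
```

{"op": "servo_tool", "data": {
  "motion": [
    {"travel":[0,0,0],"rot":[0,0,0],"hand":0.8},
    {"travel":[0,0,0],"rot":[0,0,0],"hand":1},
    {"travel":[0,0,0],"rot":[0,0,0],"hand":1},
    {"travel":[0,0,0],"rot":[0,0,0],"hand":0.7},
    {"travel":[0,0,0],"rot":[0,0,0],"hand":0.65},
    {"travel":[0,0,0],"rot":[0,0,0],"hand":0.6},
    {"travel":[0,0,0],"rot":[0,0,0],"hand":0.57},
    {"travel":[0,0,0],"rot":[0,0,0],"hand":0.54},
    {"travel":[0,0,0],"rot":[0,0,0],"hand":0.5},
    {"travel":[0,0,0],"rot":[0,0,0],"hand":0.5}
  ]
}}

```text
clock: 22.23
position: [450.8, -26.5, 26.9]
ee_rot: [0.838, -0.545, 0.0, 0.0]
contact_force: [0.3, 1.1, 0.6]
gripper_width: 42.6
grasp_force: 0.0
```

```bash
ls -la
python3 - <<'E'
from h import *
shot('wrist','w14'); fits('w14'); print(sensors.read_state()['grasp_force'])
E
```

```text
total 16
drwxr-xr-x  3 agent agent 4096 Nov 30 10:22 .
drwxr-xr-x 23 root  root  4096 Nov 30 10:22 ..
-rw-r--r--  1 agent agent 2281 Nov 30 10:23 h.py
drwxr-xr-x  2 agent agent 4096 Nov 30 10:34 pics
w14 gripall n 128 c [602.1 -94.6] size [4.1 8.4] ang 17.2 z 82.8 med [602.3 -94.2]
w14 stand n 6475 c [617.7 -91.4] size [67.6 56.1] ang 4.9 z 32.8 med [601.5 -80.4]
w14 buf n 5363 c [449.8 -25.3] size [46.  50.5] ang 16.7 z 60.9 med [450.2 -27.7]
w14 purp n 9543 c [ 479.  -126.3] size [49.6 48.9] ang 24.0 z 60.9 med [ 479.5 -126.8]
w14 blkrim n 806 c [485.4  93.5] size [110.5  72.3] ang 7.7 z 19.9 med [524.   65.1]
0.0
```

The fingers pass through the buffer without any force at this height. I'll retry the grip at other heights.

{"op": "servo_tool", "data": {
  "motion": [
    {"travel":[0,0,0],"rot":[0,0,0],"hand":1},
    {"travel":[0,0,0],"rot":[0,0,0],"hand":1},
    {"travel":[0,0,0],"rot":[0,0,0],"hand":1},
    {"travel":[0,0,-0.06],"rot":[0,0,0],"hand":1},
    {"travel":[0,0,0],"rot":[0,0,0],"hand":0.7},
    {"travel":[0,0,0],"rot":[0,0,0],"hand":0.62},
    {"travel":[0,0,0],"rot":[0,0,0],"hand":0.54},
    {"travel":[0,0,0],"rot":[0,0,0],"hand":0.5},
    {"travel":[0,0,0],"rot":[0,0,0],"hand":0.5}
  ]
}}

```text
clock: 23.03
position: [450.4, -26.7, 41.4]
ee_rot: [0.838, -0.545, -0.0, 0.0]
contact_force: [-0.7, 0.5, -0.7]
gripper_width: 42.8
grasp_force: 0.0
```

{"op": "servo_tool", "data": {
  "motion": [
    {"travel":[0,0,0],"rot":[0,0,0],"hand":1},
    {"travel":[0,0,0],"rot":[0,0,0],"hand":1},
    {"travel":[0,0,0],"rot":[0,0,0],"hand":1},
    {"travel":[0,0,0.08],"rot":[0,0,0],"hand":1},
    {"travel":[0,0,0.055],"rot":[0,0,0],"hand":0.7},
    {"travel":[0,0,0],"rot":[0,0,0],"hand":0.62},
    {"travel":[0,0,0],"rot":[0,0,0],"hand":0.54},
    {"travel":[0,0,0],"rot":[0,0,0],"hand":0.5},
    {"travel":[0,0,0],"rot":[0,0,0],"hand":0.5}
  ]
}}

```text
clock: 23.78
position: [451.2, -26.4, 8.7]
ee_rot: [0.838, -0.545, 0.0, -0.0]
contact_force: [0.2, 0.1, -2.0]
gripper_width: 48.0
grasp_force: 62.0
```

The low grip holds (width 48, force 62 N). I'll lift gently and check.

{"op": "servo_tool", "data": {
  "motion": [
    {"travel":[0,0,0],"rot":[0,0,0],"hand":0},
    {"travel":[0,0,0],"rot":[0,0,0],"hand":0},
    {"travel":[0,0,-0.02],"rot":[0,0,0],"hand":0},
    {"travel":[0,0,-0.04],"rot":[0,0,0],"hand":0},
    {"travel":[0,0,-0.06],"rot":[0,0,0],"hand":0},
    {"travel":[0,0,-0.08],"rot":[0,0,0],"hand":0},
    {"travel":[0,0,-0.08],"rot":[0,0,0],"hand":0},
    {"travel":[0,0,0],"rot":[0,0,0],"hand":0},
    {"travel":[0,0,0],"rot":[0,0,0],"hand":0},
    {"travel":[0,0,0],"rot":[0,0,0],"hand":0}
  ]
}}

```text
clock: 24.62
position: [449.9, -26.6, 77.6]
ee_rot: [0.838, -0.546, -0.001, 0.0]
contact_force: [-1.0, 0.6, -2.3]
gripper_width: 47.9
grasp_force: 62.3
```

Run:
```python
from h import *
s=sensors.read_state(); p=s['position']; print(p,s['contact_force'],s['wrist_torque'],s['gripper_width'],s['grasp_force'],s['joints'],Ro.from_quat(s['ee_rot']).as_matrix().round(3))
for n in('scene','side','wrist'):
    im,d,c=shot(n,n[0]+'15');C=cloud(d,c); fits(n[0]+'15'); g=im.max(2)
    r=np.hypot(C[...,0]-p[0],C[...,1]-p[1]); M=(d>0)&(r<30)&(C[...,2]>20)&(g<60)
    h,_=np.histogram(C[...,2][M],np.arange(20,160,5)); print(n,h)
    m=M&(abs(C[...,2]-p[2]-51)<7); P=C[m]; print(np.percentile(P,[2,50,98],axis=0).round(1).tolist())
```

```text
[449.85988454 -26.60570944  77.55177543] [-1.00437922  0.64592949 -2.29094697] [0.00394137 0.05102091 0.01701727] 47.856287126431965 62.29485310614109 [ 0.30297319  0.22513179 -0.5685019  -0.0007965  -0.77828481  0.11430479] [[ 0.405 -0.914 -0.001]
 [-0.914 -0.405  0.   ]
 [-0.001  0.001 -1.   ]]
s15 griptop n 43 c [ 614.6 -105.5] size [17.7 25.6] ang 67.0 z 123.9 med [ 612.4 -105.9]
s15 gripall n 43 c [ 614.6 -105.5] size [17.7 25.6] ang 67.0 z 123.9 med [ 612.4 -105.9]
s15 stand n 424 c [619.4 -97.7] size [71.2 70.6] ang 4.8 z 32.2 med [ 608.4 -107.9]
s15 purp n 347 c [ 478.4 -126.6] size [50.3 45.5] ang 50.0 z 60.1 med [ 477.4 -128.1]
s15 blkrim n 244 c [451.9 159.9] size [216.9 103.2] ang 70.3 z 19.2 med [445.3 209.1]
s15 red n 2997 c [ 501.  -310.4] size [128.7 118.8] ang 87.5 z 3.8 med [ 502.  -312.2]
scene [  0   0   0   0   0   0   0   0   0   0   0   4  20  22  25  20  27  13
  16  18  17 112  75  14   8  11  16]
[[434.4, -50.2, 122.3], [454.3, -32.9, 129.5], [474.2, -9.8, 134.7]]
s15 griptop n 54 c [620.1 -98.4] size [24.8 26. ] ang 17.3 z 123.6 med [618.4 -91.7]
s15 gripal
[... 539 characters left out ...]
-48.5, 122.5], [447.7, -22.5, 129.5], [468.7, -2.9, 132.7]]
w15 griptop n 743 c [607.7 -93.7] size [13.9 13.1] ang 19.4 z 123.5 med [604.8 -93.7]
w15 gripall n 2865 c [609.  -92.6] size [34.2 18.5] ang 65.0 z 107.7 med [604.8 -95.1]
w15 stand n 5744 c [619.5 -97.2] size [69.6 68.6] ang 4.7 z 32.8 med [605.1 -90.6]
w15 purp n 5148 c [ 479.  -126.1] size [48.6 48.9] ang 67.0 z 60.9 med [ 479.4 -126.7]
w15 blkrim n 965 c [477.4 149.1] size [110.2 184.4] ang 8.0 z 20.1 med [502.7  89.9]
wrist [   0    0    0    0    0    0    0    0    0    0    2   66  156  162
  183  172  237  226  257  300  392 5281 1751  213  238  285  547]
[[427.3, -49.4, 123.5], [450.4, -28.6, 129.5], [473.0, -4.8, 132.0]]
```

The buffer is held upright (top at z=129, underside at 69). I'll turn the fingers along the tray's long-clearance axis and carry the buffer over.

{"op": "servo_tool", "data": {
  "motion": [
    {"travel":[0,0,-0.02],"rot":[0,0,0.0143],"hand":0},
    {"travel":[0,0,0],"rot":[0,0,0.0143],"hand":0},
    {"travel":[0,0,0],"rot":[0,0,0.0142],"hand":0},
    {"travel":[-0.1,-0.03,0],"rot":[0,0,0],"hand":0},
    {"travel":[-0.13,-0.035,0],"rot":[0,0,0],"hand":0},
    {"travel":[-0.14,-0.038,0],"rot":[0,0,0],"hand":0},
    {"travel":[-0.14,-0.038,0],"rot":[0,0,0],"hand":0},
    {"travel":[-0.13,-0.035,0],"rot":[0,0,0],"hand":0},
    {"travel":[-0.1,-0.027,0],"rot":[0,0,0],"hand":0},
    {"travel":[-0.03,-0.008,0],"rot":[0,0,0],"hand":0}
  ]
}}

```text
clock: 25.6
position: [475.2, 175.1, 82.3]
ee_rot: [0.759, -0.651, 0.0, -0.0]
contact_force: [-0.1, -0.3, -1.9]
gripper_width: 48.3
grasp_force: 62.3
```

{"op": "servo_tool", "data": {
  "motion": [
    {"travel":[0,0,0],"rot":[0,0,0],"hand":0},
    {"travel":[0,0,0],"rot":[0,0,0],"hand":0},
    {"travel":[0,0,0],"rot":[0,0,0],"hand":0},
    {"travel":[0,0,0],"rot":[0,0,0],"hand":0}
  ]
}}

```text
clock: 25.93
position: [474.0, 170.2, 82.8]
ee_rot: [0.757, -0.653, -0.0, 0.001]
contact_force: [0.2, -0.6, -2.2]
gripper_width: 47.9
grasp_force: 62.3
```

Run:
```python
from h import *
s=sensors.read_state(); p=s['position']; R=Ro.from_quat(s['ee_rot']).as_matrix(); print(p,R.round(3),s['gripper_width'])
im,d,c=shot('side','d16');C=cloud(d,c); e=np.array([.989,.146]); n=np.array([-.146,.989]); q=C[...,:2]-[485,148]; a=q@e;b=q@n
print('now a,b',(p[:2]-[485,148])@e,(p[:2]-[485,148])@n)
m=(d>0)&(np.hypot(C[...,0]-p[0],C[...,1]-p[1])<35)&(abs(C[...,2]-p[2]-51)<6); print(m.sum(),np.percentile(C[m],[2,50,98],axis=0).round(1).tolist())
```

```text
[473.96823998 170.17585181  82.77914065] [[ 0.146 -0.989 -0.001]
 [-0.989 -0.146 -0.001]
 [ 0.001  0.001 -1.   ]] 47.87470952978287
now a,b -7.672736290756244 23.54255440574058
469 [[443.2, 148.1, 128.4], [474.1, 174.5, 134.8], [503.6, 193.5, 138.3]]
```

{"op": "servo_tool", "data": {
  "motion": [
    {"travel":[-0.005,0,0.06],"rot":[0,0,0],"hand":0},
    {"travel":[0,0,0.08],"rot":[0,0,0],"hand":0},
    {"travel":[0,0,0.06],"rot":[0,0,0],"hand":0},
    {"travel":[0,0,0.04],"rot":[0,0,0],"hand":0},
    {"travel":[0,0,0.02],"rot":[0,0,0],"hand":0},
    {"travel":[0,0,0.01],"rot":[0,0,0],"hand":0},
    {"travel":[0,0,0],"rot":[0,0,0],"hand":0},
    {"travel":[0,0,0],"rot":[0,0,0],"hand":0},
    {"travel":[0,0,0],"rot":[0,0,0],"hand":0}
  ]
}}

```text
clock: 26.73
position: [474.9, 173.1, 16.4]
ee_rot: [0.758, -0.653, 0.0, -0.001]
contact_force: [-0.0, 0.8, -2.3]
gripper_width: 48.0
grasp_force: 62.3
```

{"op": "servo_tool", "data": {
  "motion": [
    {"travel":[0,0,0.008],"rot":[0,0,0],"hand":0},
    {"travel":[0,0,0],"rot":[0,0,0],"hand":0},
    {"travel":[0,0,0],"rot":[0,0,0],"hand":0}
  ]
}}

```text
clock: 26.98
position: [474.3, 173.0, 13.8]
ee_rot: [0.758, -0.653, 0.0, -0.0]
contact_force: [-0.1, -0.3, -1.5]
gripper_width: 48.2
grasp_force: 62.4
```

{"op": "servo_tool", "data": {
  "motion": [
    {"travel":[0,0,0.007],"rot":[0,0,0],"hand":0},
    {"travel":[0,0,0],"rot":[0,0,0],"hand":0},
    {"travel":[0,0,0],"rot":[0,0,0],"hand":0}
  ]
}}

```text
clock: 27.23
position: [474.2, 172.9, 11.8]
ee_rot: [0.758, -0.653, -0.0, 0.0]
contact_force: [-0.1, 0.4, -2.8]
gripper_width: 48.2
grasp_force: 62.4
```

{"op": "servo_tool", "data": {
  "motion": [
    {"travel":[0,0,0.004],"rot":[0,0,0],"hand":0},
    {"travel":[0,0,0],"rot":[0,0,0],"hand":0},
    {"travel":[0,0,0],"rot":[0,0,0],"hand":0}
  ]
}}

```text
clock: 27.48
position: [474.2, 172.8, 10.8]
ee_rot: [0.758, -0.653, -0.0, 0.0]
contact_force: [0.1, -0.1, -2.4]
gripper_width: 48.1
grasp_force: 62.4
```

{"op": "servo_tool", "data": {
  "motion": [
    {"travel":[0,0,0.002],"rot":[0,0,0],"hand":0},
    {"travel":[0,0,0],"rot":[0,0,0],"hand":0},
    {"travel":[0,0,0],"rot":[0,0,0],"hand":0}
  ]
}}

```text
clock: 27.73
position: [474.3, 172.9, 10.5]
ee_rot: [0.758, -0.653, 0.0, -0.0]
contact_force: [0.1, 0.5, -1.1]
gripper_width: 48.1
grasp_force: 62.5
```

{"op": "servo_tool", "data": {
  "motion": [
    {"travel":[0,0,0.002],"rot":[0,0,0],"hand":0},
    {"travel":[0,0,0],"rot":[0,0,0],"hand":0.65},
    {"travel":[0,0,0],"rot":[0,0,0],"hand":0.72},
    {"travel":[0,0,0],"rot":[0,0,0],"hand":0.72},
    {"travel":[0,0,0],"rot":[0,0,0],"hand":0.72}
  ]
}}

```text
clock: 28.15
position: [474.5, 173.0, 10.0]
ee_rot: [0.758, -0.653, 0.0, -0.0]
contact_force: [0.2, -0.3, 0.2]
gripper_width: 61.4
grasp_force: 0.0
```

{"op": "servo_tool", "data": {
  "motion": [
    {"travel":[0,0,-0.04],"rot":[0,0,0],"hand":0.72},
    {"travel":[0,0,-0.08],"rot":[0,0,0],"hand":0.72},
    {"travel":[0,0,-0.12],"rot":[0,0,0],"hand":0.8},
    {"travel":[0,0,-0.14],"rot":[0,0,0],"hand":1},
    {"travel":[0,0,-0.14],"rot":[0,0,0],"hand":1},
    {"travel":[0,0,-0.14],"rot":[0,0,0],"hand":1},
    {"travel":[0,0,0],"rot":[0,0,0],"hand":1},
    {"travel":[0,0,0],"rot":[0,0,0],"hand":1},
    {"travel":[0,0,0],"rot":[0,0,0],"hand":1}
  ]
}}

```text
clock: 28.9
position: [473.8, 172.7, 174.5]
ee_rot: [0.757, -0.653, -0.0, 0.0]
contact_force: [-1.1, -0.6, 0.2]
gripper_width: 85.3
grasp_force: 0.0
```

Run:
```python
from h import *
s=sensors.read_state(); print(s['position'],s['clock'],s['contact_force'])
e=np.array([.989,.146]); n=np.array([-.146,.989])
for k in('scene','side','wrist'):
    im,d,c=shot(k,k[:2]+'20');C=cloud(d,c); fits(k[:2]+'20')
    M=(d>0)&(np.hypot(C[...,0]-474,C[...,1]-172)<45)&(C[...,2]>50)&(C[...,2]<75)
    if M.sum()>10: P=C[M]; r=cv2.minAreaRect(P[:,:2].astype(np.float32)); print(k,M.sum(),r,'z',np.median(P[:,2]),'ab',(np.array(r[0])-[485,148])@e,(np.array(r[0])-[485,148])@n)
```

```text
[473.77786009 172.68135999 174.48150804] 28.9 [-1.12527133 -0.6404873   0.22453723]
sc20 griptop n 43 c [ 615.  -103.3] size [17.4 26.2] ang 62.4 z 123.7 med [ 612.1 -105.9]
sc20 gripall n 44 c [ 615.  -103.3] size [17.4 26.2] ang 62.4 z 123.6 med [ 612.3 -106. ]
sc20 stand n 434 c [619.1 -97.7] size [71.1 70.2] ang 5.1 z 31.9 med [ 609.2 -108.3]
sc20 purp n 343 c [ 479.  -125.8] size [50.1 45.5] ang 49.9 z 60.2 med [ 477.5 -127.7]
sc20 blkrim n 463 c [494.9 152.2] size [148.4 186.9] ang 7.8 z 19.4 med [479.4 150. ]
sc20 red n 2989 c [ 501.  -310.5] size [128.4 119.1] ang 87.5 z 3.8 med [ 502.3 -312.3]
scene 270 ((472.938720703125, 173.35049438476562), (49.79917526245117, 48.77558135986328), 76.55635833740234) z 61.74943086580215 ab -8.227433044433594 26.832585723876953
si20 griptop n 54 c [619.5 -96.8] size [23.3 29.4] ang 23.1 z 123.8 med [618.6 -92.3]
si20 gripall n 195 c [619.1 -96.9] size [24.1 29.4] ang 23.1 z 106.6 med [617.2 -89. ]
si20 stand n 362 c [620.4 -97.4] size [68.8 70.3] ang 3.7 z 32.4 med [622.5 -85.6]
si20 purp n 96 c [ 476.5 -113.4] size [44.4 26.4] ang 19.8 z 60.2 med [ 475.  -110.7]
si20 blkrim n 657 c [496.2 149.4] size [147.2 187.4] ang 6.3 z 19.8 med [483.4 193.2]
si20 red n 26 c [ 439.8 -301. ] size [ 12.5 144.5] ang 8.3 z 25.3 med [ 445.6 -338.3]
side 433 ((475.1216735839844, 172.88526916503906), (47.48773956298828, 51.70438003540039), 17.9860782623291) z 62.148049639126356 ab -6.1364155273437495 26.05376686096191
wr20 blkrim n 1987 c [497.1 152.7] size [149.4 185.2] ang 7.7 z 20.5 med [500.1 155.3]
wrist 1751 ((473.6758117675781, 173.3206787109375), (47.75665283203125, 48.32155227661133), 9.247085571289062) z 62.74030912650952 ab -7.502803070068359 26.69548272705078
```

```bash
python3 -c "from bench import job_done; print(job_done())"
```

```text
the job is handed in; nothing more can be done
None
```

I pressed the buffer to flush at about 12–14 N; the tell-tale read about 8.8 mm, so the pin sank about 6.2 mm, the tester is back upright in its stand, and the buffer stands in the black tray's larger bay. Three caveats: the reading is good to only about ±0.5–1 mm, the fingers met no resistance from the buffer at mid and high grips so I gripped it low, and I viewed 12 pictures against the limit of 10.

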